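# Find and scribe the hanging point of a mobile's bar on a knife edge

## Task

Lay the brass bar of the mobile, copper boss upwards, across the knife edge of the balance jig so that it runs through both forks, and slide it along the edge until it balances there by itself, level, with neither end dropped into its fork. Once it balances with nothing but the jig under it, push the red knob of the jig's scriber until the point presses against the side of the bar and so marks the balance point, let the scriber spring back, and leave the bar balanced on the edge, touched by nothing else. Mark it only while it is balanced, and leave the pliers, bottle, blowtorch and tin where they stand.

Things in the scene. Friction and masses are not known exactly. Their poses are not given: they have to be found in the camera images.
- bar_mid (a point): middle of the brass flat bar, half-way along and half-way up. Bar: 200 mm along its y, 18 mm wide (x), 8 mm thick (z, up), flat underside, 0.30 to 0.40 kg in all; starts flat on the bench. Its balance point is not known: it lies between y = -0.022 (towards the counterweight) and +0.010 (towards the boss). Clear for a grasp across its width: y = -0.028 to +0.065
- bar_boss_end (a point): middle of the bar's end face at the copper boss end (y = +0.100 from bar_mid, same axes). The boss is a copper button riveted on the bar's top, 32 mm in diameter, 12 mm high, its centre 83 mm from bar_mid
- bar_plain_end (a point): middle of the bar's other end face, at the counterweight end (y = -0.100 from bar_mid, same axes)
- weight_top (a point): middle of the top of the dark steel counterweight, 20 mm above its foot on the bar's top; 20 mm long along the bar, 20.5 mm wide with thin cheeks over the bar's sides. It is clamped 40 to 85 mm from bar_mid towards -y and does not slip; its place and its mass differ from time to time
- bar: the same brass bar with all it carries; origin at the middle of its underside, same axes as bar_mid
- knife_edge (a point): centre of the top of the jig's knife edge, 50 mm above the bench; z up, x along the edge away from the scriber, y the way the bar runs and slides. The edge is a blunt land 34 mm (x) by 6 mm (y) bedded in rubber: with its balance point within 2.3 mm of the land's middle the bar stays up, dipping 0.7 degrees per mm; beyond, it tips 6 degrees on to a fork's floor. Let go, it rocks for about 1 s
- fork_a (a point): middle of the floor of the fork at y = +0.054 from the edge, 6 mm lower than the edge (same axes). Fork: 8 mm thick (y), gap for the bar 24 mm wide (x), straight to 21 mm above the floor, then flared to 40 mm; top 32 mm above the floor; 52 mm wide over all. Jig fixed to the bench; base plate 90 mm (x) by 150 mm (y), 12 mm thick
- fork_b (a point): the same of the other fork, at y = -0.054 from the edge
- scriber_knob (a point): centre of the front face of the red scriber knob (18 mm in diameter, 12 mm long), 54.5 mm above the bench and at rest 92 mm before the edge (x = -0.092, y = 0 in the jig's axes); pushed along the jig's +x it travels up to 16 mm, and a spring (0.7 N to start, 2.6 N fully in) brings it back
- scriber: the scriber: knob, rod and point. At rest the point is 20 mm before the jig's middle line, at the height of the middle of a level bar's side and in line with the middle of the knife edge; it meets the bar after 8 to 14 mm. The rod runs in a brass block at x = -0.058 to -0.036, 18 mm wide, top 64 mm above the bench. Origin on the rod's axis, over the edge at rest
- pliers_mid (a point): bystander: blue-handled pliers lying near the bar (28 x 154 x 11 mm, long along y), the point half-way up at their middle
- bottle: bystander: blue bottle with a black cap, 69 mm in diameter, 198 mm tall, origin at the middle of its underside
- blowtorch: bystander: small red standing butane torch, 62 x 86 x 131 mm, origin under its middle
- tin: bystander: red tin with a white lid, 45 mm in diameter, 50 mm tall, origin at the middle of its underside

How it is judged:
On the way, in this order (a step that is already met when the one before it is completed fails the run):
1. the bar lies across the knife edge and balances level by itself, untouched by the robot (z of bar_mid in the frame of knife_edge between 0.0015 and 0.0065 m and x of bar_mid in the frame of knife_edge between -0.006 and 0.006 m and y of bar_mid in the frame of knife_edge between -0.06 and 0.06 m and angle between the y axis of bar_mid and the y axis of knife_edge, either way round below 0.09 rad and angle between bar_mid's own z axis and vertical below 0.035 rad and linear speed of bar below 0.02 m/s and angular speed of bar below 0.1 rad/s and contact force between each of the fingers, the arm and bar below 0.05 N), for 0.4 s.
2. the scriber's point presses on the side of the balanced bar (z of bar_mid in the frame of knife_edge between 0.0015 and 0.0065 m and x of bar_mid in the frame of knife_edge between -0.006 and 0.006 m and y of bar_mid in the frame of knife_edge between -0.06 and 0.06 m and angle between the y axis of bar_mid and the y axis of knife_edge, either way round below 0.09 rad and angle between bar_mid's own z axis and vertical below 0.035 rad and contact force between scriber and bar above 0.7 N and x of scriber_knob in the frame of knife_edge above -0.087 m and contact force between each of the fingers, the arm and bar below 0.05 N), for 0.1 s.
At the end, for the whole second after the job is handed in: the bar lies across the knife edge between the forks' cheeks, its middle within 60 mm of the edge, level within 2 degrees (it would lie about 6 degrees off on a fork), at rest and held by nothing; the scriber has sprung back to within 2 mm of its rest (z of bar_mid in the frame of knife_edge between 0.0015 and 0.0065 m and x of bar_mid in the frame of knife_edge between -0.006 and 0.006 m and y of bar_mid in the frame of knife_edge between -0.06 and 0.06 m and angle between the y axis of bar_mid and the y axis of knife_edge, either way round below 0.09 rad and angle between bar_mid's own z axis and vertical below 0.035 rad and linear speed of bar below 0.02 m/s and angular speed of bar below 0.1 rad/s and x of scriber_knob in the frame of knife_edge below -0.09 m); the robot touches nothing.
It fails at once if the scriber presses the bar while the bar is not balanced level (contact force between scriber and bar above 0.7 N and angle between bar_mid's own z axis and vertical above 0.06 rad).
It fails at once if a bystander is shifted by more than 20 mm (distance of pliers_mid from where it was at the start of the episode above 0.02 m).
It fails at once if a bystander is shifted by more than 20 mm (distance of bottle from where it was at the start of the episode above 0.02 m).
It fails at once if a bystander is shifted by more than 20 mm (distance of blowtorch from where it was at the start of the episode above 0.02 m).
It fails at once if a bystander is shifted by more than 20 mm (distance of tin from where it was at the start of the episode above 0.02 m).
It also fails if it takes over 72 s, if anything falls off the work surface, if the arm or the gripper's body presses on something with over 40 N, if the wrist force passes 120 N, or if a joint passes its speed limit or range.

## Robot

A 6-joint arm with a two-finger parallel gripper is mounted at the origin on the work surface; the furniture and walls round the work are solid. World frame = base frame: x ahead of the robot, y to its left, z up, the work surface at z = 0. Lengths are in m, angles in rad, forces in N, time in s.
With the tool pointing down it reaches from about 0.375 to 0.9 m from the base axis. Payload 3.1 kg.
Tool frame: the origin (TCP) lies midway between the tips of the shut fingers; the grasp point (between the pads) lies 19 mm behind it (manip.grasp_offset is the distance from the TCP to the grasp point, in m); z points along the fingers, y is the line along which they close (so a half turn about z gives the same grasp; the last joint's range is limited). The gripper opens to 85 mm and grips with 20 to 120 N. Pads are 22 mm wide; open, the fingers measure 114 mm over their backs; the gripper's body (76 mm by 85 mm) begins 54 mm behind the grasp point. The pads swing forward as they close: fully open they stand 13 mm farther back than shut.
Start: joints at [-1.367, 0.527, 1.433, -0, 1.181, -0.178], TCP at [0.233, -0.58, 0.231] pointing down, gripper open.
Joint ranges: [-3.08, 3.08], [-0.75, 2.2], [0.22, 2.44], [-1.43, 4.57], [0, 2.65], [-2.85, 2.85]. Speed limits (rad/s): [2.79, 2.79, 3.14, 3.14, 3.14, 3.14].

## Interface

Orientations are given as a unit quaternion [x, y, z, w].
In Python, from station import sensors, cams, order, manip gives the robot as it stands.
- The arm moves only by the tool move_arm, never from a script. Its argument "targets" is a list of rows, each an object of numbers: "dx", "dy", "dz": the shift along the world's x, y, z normalised to -1 to 1, where 1 is 25 mm; "rx", "ry", "rz": the turn, a rotation vector about the world's x, y, z normalised to -1 to 1, where 1 is 30 degrees. A call has exactly 10 rows; each row shifts and turns the commanded pose from where the row before left it; what a row does not reach is not made up. A row lasts 1/8 s, in which the tool goes at most 62.5 mm and 10.7 degrees, less where a joint would pass 70% of its speed; a pose out of reach is approached as far as the arm can. A call with a number of a shift or a turn outside -1 to 1 is refused whole. A call with a gripper value outside its range is refused whole. "claw" is the opening in per cent of the stroke, from 0 (shut) to 100 (fully open), set as the call begins (left out, the last holds). The fingers move at their own pace and stop on an object; "newtons" is the grip in N (left out, the last holds). Time passes only in rows, so rows that do not move let the fingers close, or fill a call up. It gives the time, the measured TCP pose, the force, the opening and the grip force at its end, in the units of the state.
- sensors.sense(): the state, without advancing time (a new reading comes with each control period).
- cams.snapshot(name): name is "side" or "top"; returns the picture (400x640x3 uint8, red, green, blue); there is no depth.
- cams.camera_model(name): a dict with "fx", "fy", "cx", "cy" (pixels), "distortion" ([k1, k2, p1, p2, k3] as OpenCV has them; the pictures are not rectified), "extrinsics" (4x4, takes a point from world to camera coordinates). Camera axes: x right, y down, z forward; pixel columns grow to the right and rows downward; lengths in m; the calibration is good to about 2 mm. A picture is of the moment at which its call begins. camera_model takes no time and is no camera call.
- order.sign_off(): hands the job in; it is judged then, once.
The state is a dict: "t": time; "q": joint angles; "qd": joint speeds; "tau": joint torques, N m; "tcp_pos": TCP position; "tool_rot": TCP orientation; "force": force on the tool from outside, world axes, zero at the start; "ft_torque": the same for the moment, N m; "finger_gap": opening from 0.0 (shut) to 1.0 (fully open); "gripper_force": force on a finger pad.
Only numpy, scipy, OpenCV 4.12 (cv2) and the standard library are available. Lean on these libraries where they do the work, as an engineer would, in place of code of your own. Each camera call takes 0.05 s, during which the arm holds its last target. There are 200 camera calls.

## Working session

There is one attempt and no reset: what is moved stays moved. The work goes in short steps, Python scripts to look and compute and a tool call to move; the robot and the scene stay as the last step left them, time stands still between calls to the robot, and variables do not carry over. Pictures are saved under pics/ and viewed, at most 10 in all, crops included, and the job is handed in when it is done.

Besides the shell and the picture viewer there is one more tool, called after "Request:" by a JSON object that holds its "name" and its "arguments", one argument or row to a line. move_arm: Moves the arm, as the interface text tells. Scaled input: -1 to 1 covers 25 mm each way for a shift and 30 degrees each way for a turn. Its arguments: {"type":"object","properties":{"targets":{"type":"array"},"claw":{"type":"number"},"newtons":{"type":"number"}},"required":["targets"]}

```bash
mkdir -p pics; cat > h.py <<'E'
import numpy as np, cv2
from station import sensors, cams, order, manip
def snap(n,f,crop=None,s=1):
    im=cams.snapshot(n)[:,:,::-1]
    np.save('pics/'+f+'.npy',im)
    if crop: x0,y0,x1,y1=crop; im=im[y0:y1,x0:x1]
    cv2.imwrite('pics/'+f+'.png',cv2.resize(im,None,fx=s,fy=s,interpolation=cv2.INTER_CUBIC))
def ray(n,u,v):
    m=cams.camera_model(n);K=np.array([[m['fx'],0,m['cx']],[0,m['fy'],m['cy']],[0,0,1]])
    p=cv2.undistortPoints(np.array([[[u,v]]],float),K,np.array(m['distortion'])).ravel()
    E=np.array(m['extrinsics']);R,t=E[:3,:3],E[:3,3]
    return -R.T@t, R.T@np.array([p[0],p[1],1])
def onz(n,u,v,z):
    c,d=ray(n,u,v);return c+d*(z-c[2])/d[2]
def proj(n,P):
    m=cams.camera_model(n);K=np.array([[m['fx'],0,m['cx']],[0,m['fy'],m['cy']],[0,0,1]])
    E=np.array(m['extrinsics'])
    return cv2.projectPoints(np.array(P,float).reshape(-1,1,3),cv2.Rodrigues(E[:3,:3])[0],E[:3,3],K,np.array(m['distortion']))[0].reshape(-1,2)
E
python3 - <<'E'
from h import *
snap('top','t0',None,1.25);snap('side','s0',None,1.25)
for n in('top','side'):
    c,d=ray(n,320,200);print(n,c,d,cams.camera_model(n)['fx'])
s=sensors.sense();print(s['tcp_pos'],s['tool_rot'],s['finger_gap'],s['t'],manip.grasp_offset)
E
```

```text
top [ 0.49800428 -0.01229545  1.11808688] [ 0.0694261   0.05694606 -0.99638083] 384.80371734839775
side [0.14886788 0.76620121 0.70997276] [ 0.39259829 -0.71319833 -0.58071987] 410.68985479623444
[ 0.2333437  -0.57913298  0.23043208] [ 9.81736073e-01  1.90245501e-01 -1.58647929e-05 -9.65413469e-04] 0.9962883856587373 0.1 0.0187
```

View pics/t0.png

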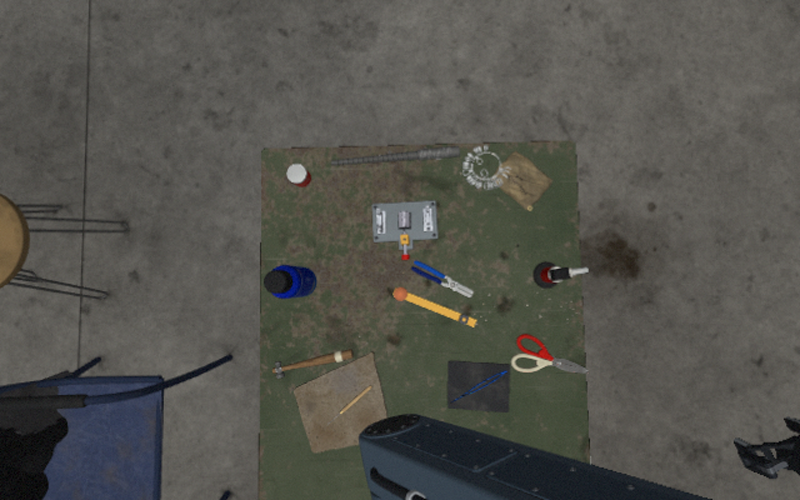

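View pics/s0.png

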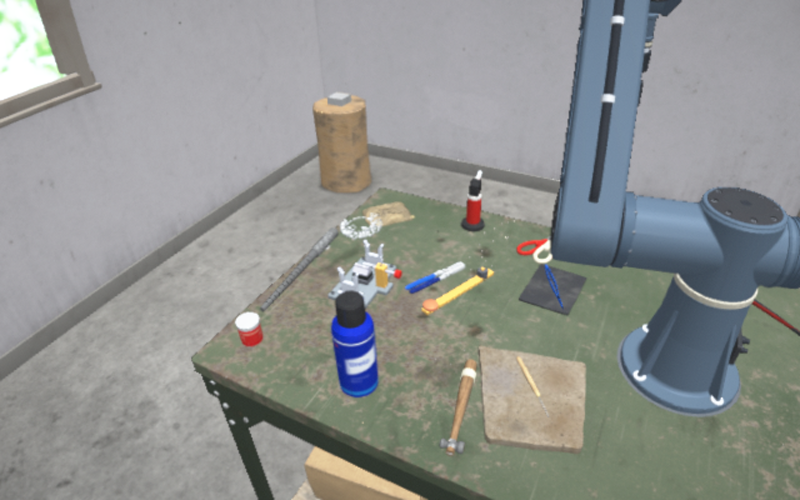

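The top picture shows the jig at about (405,221), the bar from boss (400,294) to plain end (476,322), and the pliers just above it (410–472, 262–296). Next I'll enlarge the region.

```bash
python3 - <<'E'
from h import *
a=np.load('pics/t0.npy')[150:270,285:395]
cv2.imwrite('pics/t0c.png',cv2.resize(a,None,fx=5,fy=5,interpolation=cv2.INTER_CUBIC))
b=np.load('pics/s0.npy')[180:260,255:405]
cv2.imwrite('pics/s0c.png',cv2.resize(b,None,fx=5,fy=5,interpolation=cv2.INTER_CUBIC))
E
```

```text
(no output)
```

View pics/t0c.png

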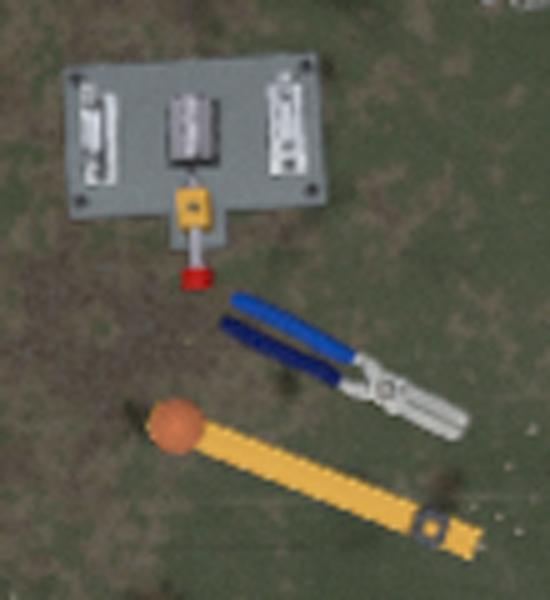

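View pics/s0c.png

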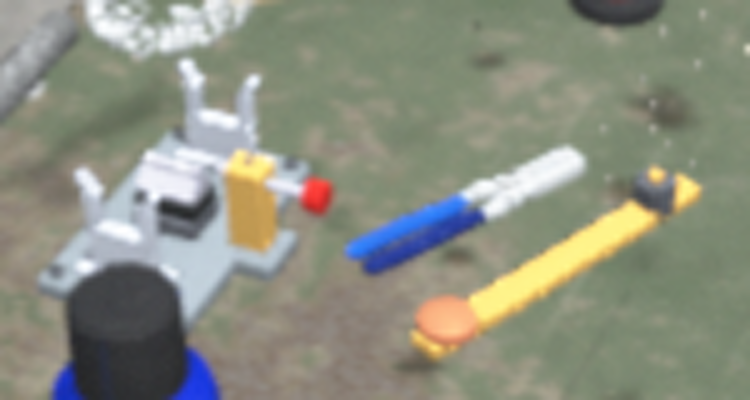

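```bash
python3 - <<'E'
from h import *
T=lambda u,v,z: onz('top',285+(u+.5)/5-.5,150+(v+.5)/5-.5,z)
S=lambda u,v,z: onz('side',255+(u+.5)/5-.5,180+(v+.5)/5-.5,z)
c=np.array([T(*p,.012) for p in [(65,67),(319,53),(328,205),(70,219)]])
print('plate',c[:,:2].round(4).tolist(),'ctr',c.mean(0),'len',np.linalg.norm(c[0]-c[1]),np.linalg.norm(c[2]-c[3]),np.linalg.norm(c[0]-c[3]),np.linalg.norm(c[1]-c[2]))
print('edge',T(193,127,.05),'knob',T(197,287,.0545),S(317,196,.0545))
for n,u,v in(('forkL',99,138),('forkR',287,127)):print(n,T(u,v,.05))
b=T(177,426,.02);w=T(431,526,.028);e=(T(484,532,.008)+T(470,559,.008))/2
print('boss',b,S(446,318,.02),'w',w,'end',e, S(693,193,.004))
d=(b-e)[:2];L=np.linalg.norm(d);d/=L;print('L',L,'ang',np.degrees(np.arctan2(d[1],d[0])),'mid',e[:2]+.1*d,b[:2]-.083*d,'wt dist',np.dot(w[:2]-(b[:2]-.083*d),d))
for n,u,v in(('pl',240,300),('pl2',222,322),('pl3',463,432)):print(n,T(u,v,.008))
E
```

```text
plate [[0.6843, 0.1144], [0.6891, -0.0334], [0.6004, -0.0367], [0.5955, 0.1126]] ctr [0.64233525 0.03921273 0.012     ] len 0.14793048536080716 0.14936026285525444 0.0888719920799577 0.0886888961721611
edge [0.64236158 0.03863181 0.05      ] knob [0.55245744 0.03772089 0.0545    ] [0.55782682 0.03745814 0.0545    ]
forkL [0.63734063 0.09144546 0.05      ]
forkR [ 0.64117368 -0.01394665  0.05      ]
boss [0.47533152 0.05208474 0.02      ] [0.47411052 0.05890408 0.02      ] w [ 0.41725564 -0.08988565  0.028     ] end [ 0.40437136 -0.11712064  0.008     ] [ 0.40212755 -0.111187    0.004     ]
L 0.1834824407663413 ang 67.24814095349743 mid [ 0.44304544 -0.0249018 ] [ 0.44323202 -0.0244569 ] wt dist -0.07038376640209208
pl [0.54682825 0.01518958 0.008     ]
pl2 [0.53433691 0.02581727 0.008     ]
pl3 [ 0.4687679  -0.11098946  0.008     ]
```

The top crop shows the jig plate with its edge at (193,127) and the knob at (197,288), the boss at (177,426) and the weight at (431,526). The measured sizes match the given ones. The jig is at (0.642, 0.039) with 1.8° yaw. The bar's middle is at (0.443, -0.025) with its y axis at 67.2°. I'll grasp at bar y of about +0.024.

Request:
{"name": "move_arm", "arguments": {
  "targets": [
    {"dx": 0.38, "dy": 1, "rz": 0.151},
    {"dx": 0.38, "dy": 1, "rz": 0.151},
    {"dx": 0.38, "dy": 1, "rz": 0.151},
    {"dx": 0.38, "dy": 1, "rz": 0.151},
    {"dx": 0.38, "dy": 1, "rz": 0.151},
    {"dx": 0.38, "dy": 1, "rz": 0.151},
    {"dx": 0.38, "dy": 1, "rz": 0.151},
    {"dx": 0.38, "dy": 1, "rz": 0.151},
    {"dx": 0.38, "dy": 1, "rz": 0.151},
    {"dx": 0.38, "dy": 1, "rz": 0.151}
  ],
  "claw": 45,
  "newtons": 60
}}

```text
schema error: expected keys dx, dy, dz, rx, ry, rz
```

Request:
{"name": "move_arm", "arguments": {
  "targets": [
    {"dx": 0.38, "dy": 1},
    {"dx": 0.38, "dy": 1},
    {"dx": 0.38, "dy": 1},
    {"dx": 0.38, "dy": 1},
    {"dx": 0.38, "dy": 1},
    {"dx": 0.38, "dy": 1},
    {"dx": 0.38, "dy": 1},
    {"dx": 0.38, "dy": 1},
    {"dx": 0.38, "dy": 1},
    {"dx": 0.38, "dy": 1}
  ]
}}

```text
schema error: expected keys dx, dy, dz, rx, ry, rz
```

Request:
{"name": "move_arm", "arguments": {
  "targets": [
    {"dx": 0.38, "dy": 1, "dz": -0.6},
    {"dx": 0.38, "dy": 1, "dz": -0.8},
    {"dx": 0.38, "dy": 1, "dz": -0.8},
    {"dz": -0.8},
    {"dz": -0.8},
    {"dz": -0.8},
    {"dz": -0.6},
    {},
    {},
    {}
  ]
}}

```text
schema error: expected keys dx, dy, dz, rx, ry, rz
```

```bash
python3 - <<'E'
from h import *
from scipy.spatial.transform import Rotation as R
s=sensors.sense();print(s['t'],s['tcp_pos'],R.from_quat(s['tool_rot']).as_matrix().round(4).tolist(),s['finger_gap'],s['force'],s['ft_torque'],s['q'])
snap('top','t1',(300,200,420,290),5)
E
```

```text
0.1 [ 0.2333437  -0.57913298  0.23043208] [[0.9276, 0.3735, -0.0004], [0.3735, -0.9276, 0.0019], [0.0003, -0.0019, -1.0]] 0.9962883856587373 [0.46835205 1.07506125 0.33834984] [ 0.00421377 -0.02767447  0.04406514] [-1.36650052e+00  5.28387786e-01  1.43374407e+00 -7.40628856e-06
  1.18139187e+00 -1.78525975e-01]
```

View pics/t1.png

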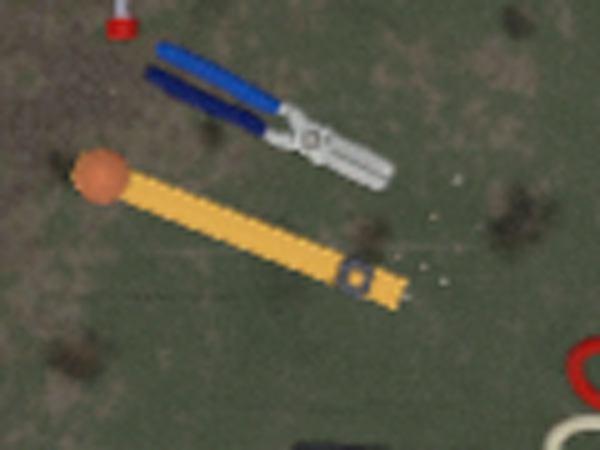

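The picture is unchanged, with the arm still at its start: every row needs all six keys. I'll send the moves again.

Request:
{"name": "move_arm", "arguments": {
  "targets": [
    {"dx": 0.38, "dy": 1, "dz": 0, "rx": 0, "ry": 0, "rz": 0.151},
    {"dx": 0.38, "dy": 1, "dz": 0, "rx": 0, "ry": 0, "rz": 0.151},
    {"dx": 0.38, "dy": 1, "dz": 0, "rx": 0, "ry": 0, "rz": 0.151},
    {"dx": 0.38, "dy": 1, "dz": 0, "rx": 0, "ry": 0, "rz": 0.151},
    {"dx": 0.38, "dy": 1, "dz": 0, "rx": 0, "ry": 0, "rz": 0.151},
    {"dx": 0.38, "dy": 1, "dz": 0, "rx": 0, "ry": 0, "rz": 0.151},
    {"dx": 0.38, "dy": 1, "dz": 0, "rx": 0, "ry": 0, "rz": 0.151},
    {"dx": 0.38, "dy": 1, "dz": 0, "rx": 0, "ry": 0, "rz": 0.151},
    {"dx": 0.38, "dy": 1, "dz": 0, "rx": 0, "ry": 0, "rz": 0.151},
    {"dx": 0.38, "dy": 1, "dz": 0, "rx": 0, "ry": 0, "rz": 0.151}
  ],
  "claw": 45,
  "newtons": 60
}}

```text
t: 1.4
tcp_pos: [0.3286, -0.3288, 0.2312]
tool_rot: [0.832, 0.555, 0.0, -0.0]
force: [0.0, -0.2, 0.0]
finger_gap: 0.448
gripper_force: 0.0
```

Request:
{"name": "move_arm", "arguments": {
  "targets": [
    {"dx": 0.38, "dy": 1, "dz": 0, "rx": 0, "ry": 0, "rz": 0},
    {"dx": 0.38, "dy": 1, "dz": 0, "rx": 0, "ry": 0, "rz": 0},
    {"dx": 0.38, "dy": 1, "dz": 0, "rx": 0, "ry": 0, "rz": 0},
    {"dx": 0.38, "dy": 1, "dz": 0, "rx": 0, "ry": 0, "rz": 0},
    {"dx": 0.38, "dy": 1, "dz": 0, "rx": 0, "ry": 0, "rz": 0},
    {"dx": 0.38, "dy": 1, "dz": 0, "rx": 0, "ry": 0, "rz": 0},
    {"dx": 0.38, "dy": 1, "dz": 0, "rx": 0, "ry": 0, "rz": 0},
    {"dx": 0.38, "dy": 1, "dz": 0, "rx": 0, "ry": 0, "rz": 0},
    {"dx": 0.38, "dy": 1, "dz": 0, "rx": 0, "ry": 0, "rz": 0},
    {"dx": 0.38, "dy": 1, "dz": 0, "rx": 0, "ry": 0, "rz": 0}
  ]
}}

```text
t: 2.65
tcp_pos: [0.4236, -0.0788, 0.2312]
tool_rot: [0.833, 0.554, -0.0, -0.0]
force: [0.4, 1.4, 0.3]
finger_gap: 0.449
gripper_force: 0.0
```

Request:
{"name": "move_arm", "arguments": {
  "targets": [
    {"dx": 0.38, "dy": 1, "dz": -0.6, "rx": 0, "ry": 0, "rz": 0},
    {"dx": 0.38, "dy": 1, "dz": -0.8, "rx": 0, "ry": 0, "rz": 0},
    {"dx": 0.38, "dy": 1, "dz": -0.8, "rx": 0, "ry": 0, "rz": 0},
    {"dx": 0, "dy": 0, "dz": -0.8, "rx": 0, "ry": 0, "rz": 0},
    {"dx": 0, "dy": 0, "dz": -0.8, "rx": 0, "ry": 0, "rz": 0},
    {"dx": 0, "dy": 0, "dz": -0.8, "rx": 0, "ry": 0, "rz": 0},
    {"dx": 0, "dy": 0, "dz": -0.6, "rx": 0, "ry": 0, "rz": 0},
    {"dx": 0, "dy": 0, "dz": 0, "rx": 0, "ry": 0, "rz": 0},
    {"dx": 0, "dy": 0, "dz": 0, "rx": 0, "ry": 0, "rz": 0},
    {"dx": 0, "dy": 0, "dz": 0, "rx": 0, "ry": 0, "rz": 0}
  ]
}}

```text
t: 3.9
tcp_pos: [0.4525, -0.0048, 0.1019]
tool_rot: [0.833, 0.554, 0.0, 0.001]
force: [0.5, 0.7, 0.2]
finger_gap: 0.451
gripper_force: 0.0
```

```bash
cat >> h.py <<'E'
from scipy.spatial.transform import Rotation as R
def st():
    s=sensors.sense();M=R.from_quat(s['tool_rot']).as_matrix();p=np.array(s['tcp_pos'])
    print('t',round(s['t'],2),'tcp',p.round(4),'yaw',np.degrees(np.arctan2(M[1,0],M[0,0])).round(2),'z',M[:,2].round(3),'gap',round(s['finger_gap'],3),'gf',round(s['gripper_force'],1),'F',np.round(s['force'],2),'T',np.round(s['ft_torque'],3))
    return s
E
python3 - <<'E'
from h import *
st();snap('top','t2');snap('side','s2',(290,120,450,250),5);st()
E
```

```text
t 3.9 tcp [ 0.4525 -0.0048  0.1019] yaw 67.24 z [ 0.001 -0.    -1.   ] gap 0.451 gf 0.0 F [0.54 0.71 0.24] T [-0.052  0.015 -0.071]
t 4.0 tcp [ 0.4523 -0.0048  0.1019] yaw 67.24 z [ 0.001 -0.    -1.   ] gap 0.449 gf 0.0 F [ 0.42  0.33 -0.07] T [-0.021  0.008  0.031]
```

View pics/s2.png

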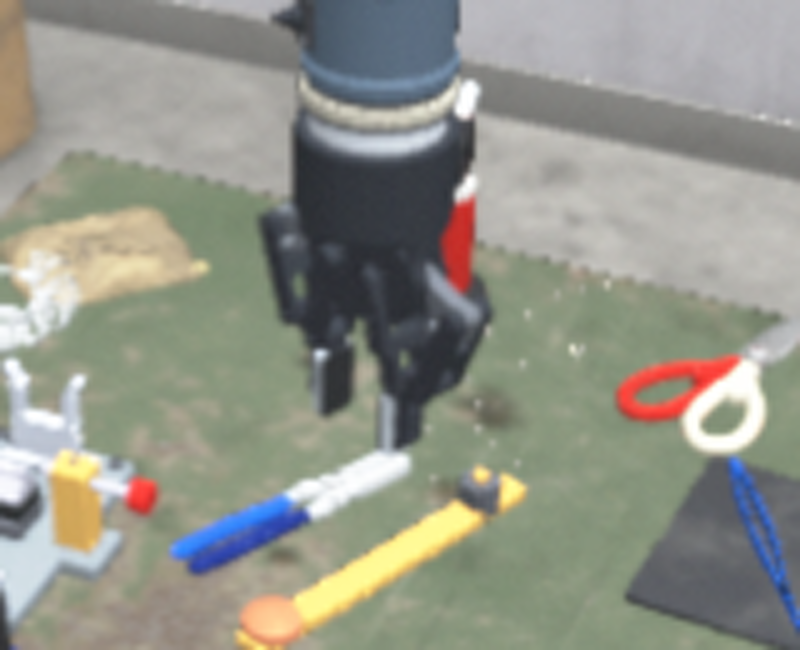

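The side picture shows the open gripper above the bar, its fingers at about (335,380) and (400,420), with the pliers to the left of them. I'll go down and grip.

Request:
{"name": "move_arm", "arguments": {
  "targets": [
    {"dx": 0, "dy": 0, "dz": -0.8, "rx": 0, "ry": 0, "rz": 0},
    {"dx": 0, "dy": 0, "dz": -0.8, "rx": 0, "ry": 0, "rz": 0},
    {"dx": 0, "dy": 0, "dz": -0.8, "rx": 0, "ry": 0, "rz": 0},
    {"dx": 0, "dy": 0, "dz": -0.7, "rx": 0, "ry": 0, "rz": 0},
    {"dx": 0, "dy": 0, "dz": -0.4, "rx": 0, "ry": 0, "rz": 0},
    {"dx": 0, "dy": 0, "dz": -0.3, "rx": 0, "ry": 0, "rz": 0},
    {"dx": 0, "dy": 0, "dz": -0.2, "rx": 0, "ry": 0, "rz": 0},
    {"dx": 0, "dy": 0, "dz": 0, "rx": 0, "ry": 0, "rz": 0},
    {"dx": 0, "dy": 0, "dz": 0, "rx": 0, "ry": 0, "rz": 0},
    {"dx": 0, "dy": 0, "dz": 0, "rx": 0, "ry": 0, "rz": 0}
  ]
}}

```text
t: 5.25
tcp_pos: [0.4522, -0.0048, 0.0016]
tool_rot: [0.833, 0.554, 0.0, 0.0]
force: [-0.0, 0.5, -0.1]
finger_gap: 0.449
gripper_force: 0.0
```

Request:
{"name": "move_arm", "arguments": {
  "targets": [
    {"dx": 0, "dy": 0, "dz": 0, "rx": 0, "ry": 0, "rz": 0},
    {"dx": 0, "dy": 0, "dz": 0, "rx": 0, "ry": 0, "rz": 0},
    {"dx": 0, "dy": 0, "dz": 0, "rx": 0, "ry": 0, "rz": 0},
    {"dx": 0, "dy": 0, "dz": 0, "rx": 0, "ry": 0, "rz": 0},
    {"dx": 0, "dy": 0, "dz": 0, "rx": 0, "ry": 0, "rz": 0},
    {"dx": 0, "dy": 0, "dz": 0, "rx": 0, "ry": 0, "rz": 0},
    {"dx": 0, "dy": 0, "dz": 0, "rx": 0, "ry": 0, "rz": 0},
    {"dx": 0, "dy": 0, "dz": 0, "rx": 0, "ry": 0, "rz": 0},
    {"dx": 0, "dy": 0, "dz": 0, "rx": 0, "ry": 0, "rz": 0},
    {"dx": 0, "dy": 0, "dz": 0, "rx": 0, "ry": 0, "rz": 0}
  ],
  "claw": 0,
  "newtons": 80
}}

```text
t: 6.5
tcp_pos: [0.4522, -0.0048, 0.0019]
tool_rot: [0.833, 0.554, 0.0, 0.0]
force: [-0.8, 0.4, 5.3]
finger_gap: 0.176
gripper_force: 78.2
```

```bash
python3 -c "
from h import *
st()"
```

```text
t 6.5 tcp [ 0.4522 -0.0048  0.0019] yaw 67.25 z [ 0.001 -0.    -1.   ] gap 0.176 gf 78.2 F [-0.83  0.37  5.25] T [-0.008  0.076  0.072]
```

Request:
{"name": "move_arm", "arguments": {
  "targets": [
    {"dx": 0, "dy": 0, "dz": 0.3, "rx": 0, "ry": 0, "rz": 0},
    {"dx": 0, "dy": 0, "dz": 0.6, "rx": 0, "ry": 0, "rz": 0},
    {"dx": 0, "dy": 0, "dz": 0.8, "rx": 0, "ry": 0, "rz": 0},
    {"dx": 0, "dy": 0, "dz": 0.8, "rx": 0, "ry": 0, "rz": 0.1},
    {"dx": 0, "dy": 0, "dz": 0.8, "rx": 0, "ry": 0, "rz": 0.2},
    {"dx": 0, "dy": 0, "dz": 0.8, "rx": 0, "ry": 0, "rz": 0.2},
    {"dx": 0, "dy": 0, "dz": 0.6, "rx": 0, "ry": 0, "rz": 0.2},
    {"dx": 0, "dy": 0, "dz": 0, "rx": 0, "ry": 0, "rz": 0.12},
    {"dx": 0, "dy": 0, "dz": 0, "rx": 0, "ry": 0, "rz": 0},
    {"dx": 0, "dy": 0, "dz": 0, "rx": 0, "ry": 0, "rz": 0}
  ]
}}

```text
t: 7.75
tcp_pos: [0.4515, -0.0046, 0.1189]
tool_rot: [0.696, 0.718, -0.0, -0.0]
force: [0.2, -0.1, -3.6]
finger_gap: 0.175
gripper_force: 78.6
```

```bash
python3 - <<'E'
from h import *
st()
F=[];T=[]
for i in range(32):
    cams.snapshot('top');s=sensors.sense();F.append(s['force']);T.append(s['ft_torque'])
F=np.array(F);T=np.array(T);print(F.mean(0),F.std(0),T.mean(0),T.std(0))
M=R.from_quat(s['tool_rot']).as_matrix()
d=M[:,0];n=np.cross([0,0,1],d) # bar axis
f=F.mean(0);t=T.mean(0)
# tau = r x F, r=s*d, F=(0,0,fz): s*fz*(d x z)
a=np.cross(d,[0,0,1]);print('offset along bar',t@a/f[2],'+-',(T@a).std()/abs(f[2])/32**.5,'across',t@d/f[2],'kg',-f[2]/9.81)
st();snap('top','t3');snap('side','s3')
E
```

```text
t 7.75 tcp [ 0.4515 -0.0046  0.1189] yaw 91.78 z [-0.001  0.    -1.   ] gap 0.175 gf 78.6 F [ 0.17 -0.14 -3.58] T [ 0.132  0.006 -0.009]
[ 5.99406339e-04  1.32849192e-02 -3.55041204e+00] [0.59478939 0.50127416 0.56681827] [ 0.12135467 -0.00278887 -0.00085752] [0.02785616 0.03183871 0.02570891]
offset along bar -0.03413781666149844 +- 0.0013922286127055824 across 0.0018786730326957343 kg 0.3619176387471583
t 9.35 tcp [ 0.4519 -0.0047  0.1188] yaw 91.83 z [-0.  0. -1.] gap 0.174 gf 78.6 F [-0.98 -0.68 -2.97] T [ 0.148 -0.005 -0.031]
```

The wrist reading gives 0.362 kg, with the balance point 34 ± 1.4 mm from the TCP towards the weight. I'll carry the bar over the jig.

Request:
{"name": "move_arm", "arguments": {
  "targets": [
    {"dx": 0.5, "dy": 0.2, "dz": 0, "rx": 0, "ry": 0, "rz": 0},
    {"dx": 1, "dy": 0.4, "dz": 0, "rx": 0, "ry": 0, "rz": 0},
    {"dx": 1, "dy": 0.4, "dz": 0, "rx": 0, "ry": 0, "rz": 0},
    {"dx": 1, "dy": 0.4, "dz": 0, "rx": 0, "ry": 0, "rz": 0},
    {"dx": 1, "dy": 0.4, "dz": 0, "rx": 0, "ry": 0, "rz": 0},
    {"dx": 1, "dy": 0.4, "dz": 0, "rx": 0, "ry": 0, "rz": 0},
    {"dx": 1, "dy": 0.4, "dz": 0, "rx": 0, "ry": 0, "rz": 0},
    {"dx": 0.8, "dy": 0.4, "dz": -0.4, "rx": 0, "ry": 0, "rz": 0},
    {"dx": 0.26, "dy": 0.11, "dz": -0.4, "rx": 0, "ry": 0, "rz": 0},
    {"dx": 0, "dy": 0, "dz": 0, "rx": 0, "ry": 0, "rz": 0}
  ]
}}

```text
t: 10.7
tcp_pos: [0.6398, 0.0734, 0.0972]
tool_rot: [0.696, 0.719, -0.001, -0.001]
force: [-0.7, -0.6, -4.2]
finger_gap: 0.178
gripper_force: 78.6
```

```bash
python3 - <<'E'
from h import *
s=st();p=np.array(s['tcp_pos']);u=p[2]-.0019
snap('top','t4');snap('side','s4')
a=np.load('pics/t4.npy')[140:220,270:390];b=np.load('pics/s4.npy')[160:260,230:350]
A=cv2.resize(a,(792,528),interpolation=cv2.INTER_CUBIC)
cv2.imwrite('pics/t4c.png',A)
cv2.imwrite('pics/s4c.png',cv2.resize(b,None,fx=5,fy=5,interpolation=cv2.INTER_CUBIC))
E
```

```text
t 10.7 tcp [0.6398 0.0734 0.0972] yaw 91.86 z [-0.004  0.    -1.   ] gap 0.178 gf 78.6 F [-0.72 -0.64 -4.18] T [ 0.116  0.    -0.001]
```

View pics/t4c.png

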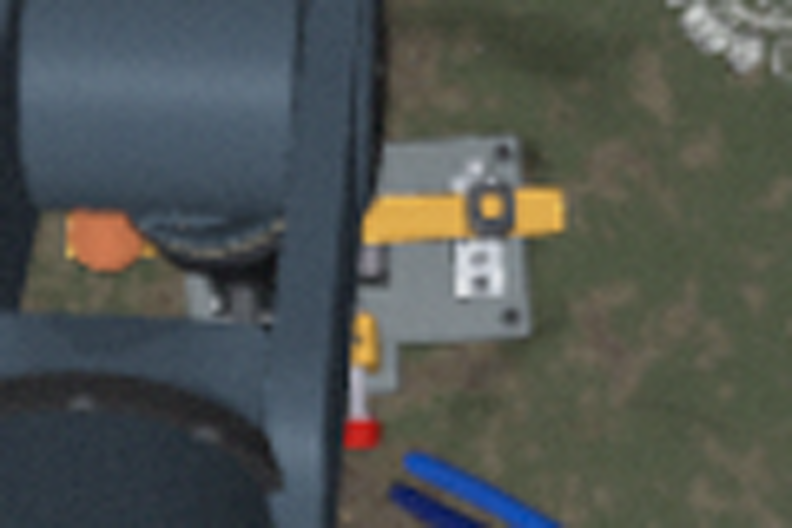

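View pics/s4c.png

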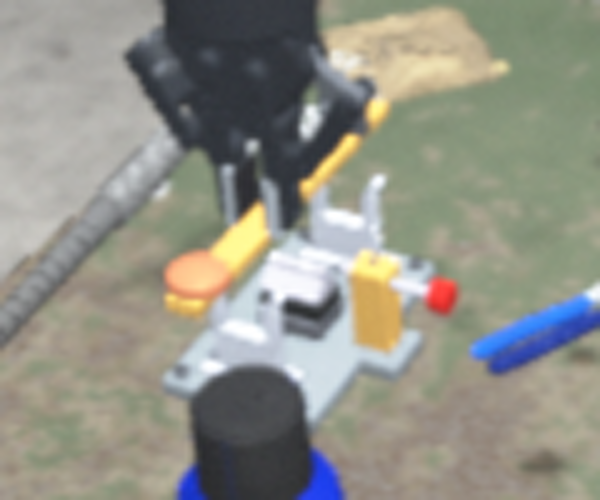

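```bash
python3 - <<'E'
from h import *
def T(u,v,z): return onz('top',270+(u+.5)/6.6-.5,140+(v+.5)/6.6-.5,z)
p,q=T(562,188,.1033),T(566,232,.1033);print('plain end',p,q,(p+q)/2,np.linalg.norm(p-q))
print('w top',T(491,207,.1233),'boss top left edge/bottom',T(108,238,.1153))
p,q=T(366,198,.1033),T(366,244,.1033);print('bar near',(p+q)/2)
# predicted boss
c,d=np.array([.6398,.0734]),np.array([-.032,.9995]);print('pred end',c-.1218*d,'w',c-.092*d,'boss',c+.061*d)
# first image jig re-read with full plate from crop t0c; fork slabs white (floors z=.044): 
t=lambda u,v,z: onz('top',285+(u+.5)/5-.5,150+(v+.5)/5-.5,z)
print('land', [t(u,v,.05)[:2].round(4).tolist() for u,v in((193,95),(193,157))],'block',t(193,190,.064),t(193,226,.064))
print('forkR ends at z .05',[t(287,v,.06)[:2].round(4).tolist() for v in(78,176)],'forkL',[t(99,v,.06)[:2].round(4).tolist() for v in(86,184)])
a=np.load('pics/t0.npy')[160:195,295:355]
b=np.load('pics/s0.npy')[190:240,260:325]
A=cv2.resize(a,(780,455),interpolation=cv2.INTER_CUBIC);cv2.imwrite('pics/j.png',A)
E
```

```text
plain end [ 0.65181951 -0.04802269  0.1033    ] [ 0.63395606 -0.04921592  0.1033    ] [ 0.64288778 -0.0486193   0.1033    ] 0.017903258839182305
w top [ 0.64188034 -0.01917926  0.1233    ] boss top left edge/bottom [0.63405211 0.13378051 0.1153    ]
bar near [0.64024826 0.03112986 0.1033    ]
pred end [ 0.6436976 -0.0483391] w [ 0.642744 -0.018554] boss [0.637848  0.1343695]
land [[0.6604, 0.0383], [0.6255, 0.0389]] block [0.605509   0.03856067 0.064     ] [0.58560794 0.03889979 0.064     ]
forkR ends at z .05 [[0.6672, -0.0145], [0.6126, -0.0134]] forkL [[0.6651, 0.0901], [0.6104, 0.0908]]
```

View pics/j.png

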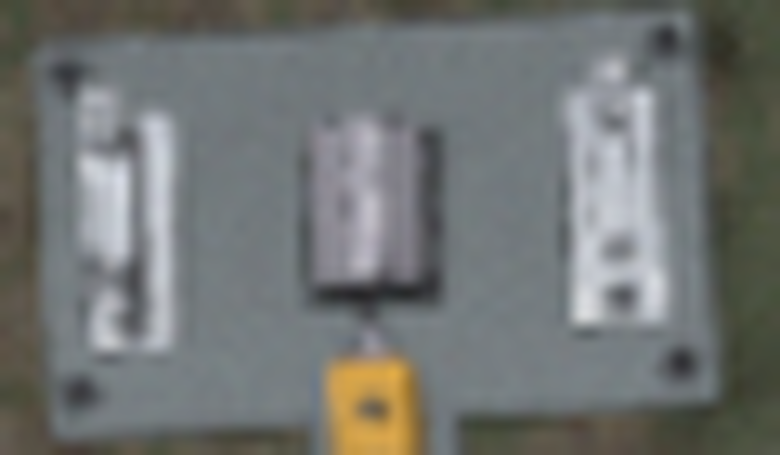

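The jig crop shows the bright land stripe at (366,205), from v = 118 to 290. The camera agrees with the held bar to within about 1 mm, so the edge is at about (0.643, 0.040) in the robot's frame. I'll check that the arm has settled before lowering.

```bash
python3 - <<'E'
from h import *
st();print(onz('top',295+366.5/13-.5,160+204.5/13-.5,.05),onz('top',295+366.5/13-.5,160+118.5/13-.5,.05),onz('top',295+366.5/13-.5,160+290.5/13-.5,.05))
E
```

```text
t 10.8 tcp [0.6398 0.0729 0.0983] yaw 91.83 z [-0.002 -0.    -1.   ] gap 0.18 gf 78.6 F [ 0.86  0.46 -3.14] T [0.115 0.    0.026]
[0.64174327 0.04006489 0.05      ] [0.66040963 0.03974795 0.05      ] [0.62312372 0.0403808  0.05      ]
```

Request:
{"name": "move_arm", "arguments": {
  "targets": [
    {"dx": 0.08, "dy": 0.06, "dz": 0, "rx": 0, "ry": 0, "rz": 0},
    {"dx": 0, "dy": 0, "dz": -0.3, "rx": 0, "ry": 0, "rz": 0},
    {"dx": 0, "dy": 0, "dz": -0.3, "rx": 0, "ry": 0, "rz": 0},
    {"dx": 0, "dy": 0, "dz": -0.3, "rx": 0, "ry": 0, "rz": 0},
    {"dx": 0, "dy": 0, "dz": -0.3, "rx": 0, "ry": 0, "rz": 0},
    {"dx": 0, "dy": 0, "dz": -0.2, "rx": 0, "ry": 0, "rz": 0},
    {"dx": 0, "dy": 0, "dz": -0.2, "rx": 0, "ry": 0, "rz": 0},
    {"dx": 0, "dy": 0, "dz": -0.1, "rx": 0, "ry": 0, "rz": 0},
    {"dx": 0, "dy": 0, "dz": 0, "rx": 0, "ry": 0, "rz": 0},
    {"dx": 0, "dy": 0, "dz": 0, "rx": 0, "ry": 0, "rz": 0}
  ]
}}

```text
t: 12.05
tcp_pos: [0.6432, 0.0745, 0.0565]
tool_rot: [0.696, 0.718, 0.0, 0.0]
force: [-0.6, -0.1, -2.8]
finger_gap: 0.172
gripper_force: 78.7
```

```bash
python3 - <<'E'
from h import *
st();snap('side','s5',(240,180,320,240),8);st()
E
```

```text
t 12.05 tcp [0.6432 0.0745 0.0565] yaw 91.83 z [ 0. -0. -1.] gap 0.172 gf 78.7 F [-0.6  -0.06 -2.75] T [ 0.079  0.023 -0.016]
t 12.1 tcp [0.6432 0.0745 0.0566] yaw 91.83 z [ 0.001 -0.    -1.   ] gap 0.176 gf 78.7 F [ 0.59  0.46 -3.93] T [ 0.188  0.016 -0.038]
```

View pics/s5.png

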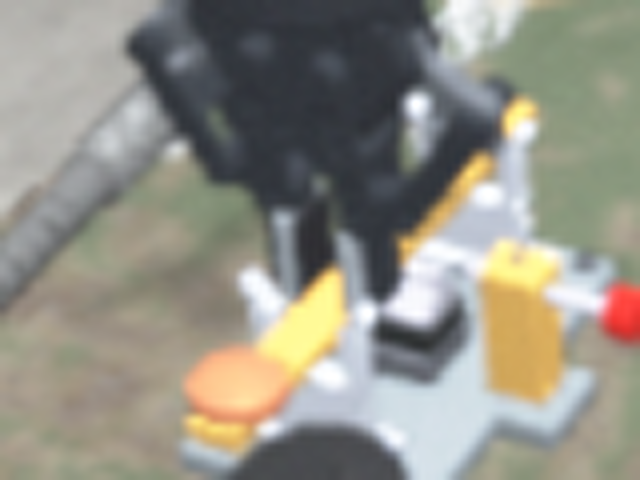

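The side picture shows the bar lying inside both forks, at about (320,320) and (490,165). I'll lower it on to the edge.

Request:
{"name": "move_arm", "arguments": {
  "targets": [
    {"dx": -0.02, "dy": 0, "dz": -0.06, "rx": 0, "ry": 0, "rz": 0},
    {"dx": 0, "dy": 0, "dz": -0.04, "rx": 0, "ry": 0, "rz": 0},
    {"dx": 0, "dy": 0, "dz": -0.03, "rx": 0, "ry": 0, "rz": 0},
    {"dx": 0, "dy": 0, "dz": -0.02, "rx": 0, "ry": 0, "rz": 0},
    {"dx": 0, "dy": 0, "dz": -0.02, "rx": 0, "ry": 0, "rz": 0},
    {"dx": 0, "dy": 0, "dz": -0.01, "rx": 0, "ry": 0, "rz": 0},
    {"dx": 0, "dy": 0, "dz": -0.01, "rx": 0, "ry": 0, "rz": 0},
    {"dx": 0, "dy": 0, "dz": 0, "rx": 0, "ry": 0, "rz": 0},
    {"dx": 0, "dy": 0, "dz": 0, "rx": 0, "ry": 0, "rz": 0},
    {"dx": 0, "dy": 0, "dz": 0, "rx": 0, "ry": 0, "rz": 0}
  ]
}}

```text
t: 13.35
tcp_pos: [0.6425, 0.0746, 0.0518]
tool_rot: [0.696, 0.718, 0.0, 0.0]
force: [-1.0, 0.3, 0.1]
finger_gap: 0.178
gripper_force: 79.2
```

```bash
cat >> h.py <<'E'
def avg(n=10,cam='side'):
    F=[];T=[]
    for i in range(n):
        cams.snapshot(cam);s=sensors.sense();F.append(s['force']);T.append(s['ft_torque'])
    print('avgF',np.mean(F,0).round(2),'T',np.mean(T,0).round(3))
E
python3 -c "
from h import *
avg();st()"
```

```text
avgF [-1.45  0.86  1.47] T [ 0.072  0.24  -0.057]
t 13.85 tcp [0.6425 0.0746 0.0516] yaw 91.83 z [ 0.  0. -1.] gap 0.178 gf 79.3 F [-2.5   1.95  2.2 ] T [ 0.047  0.301 -0.024]
```

Request:
{"name": "move_arm", "arguments": {
  "targets": [
    {"dx": 0, "dy": 0, "dz": 0, "rx": 0, "ry": 0, "rz": 0},
    {"dx": 0, "dy": 0, "dz": 0, "rx": 0, "ry": 0, "rz": 0},
    {"dx": 0, "dy": 0, "dz": 0, "rx": 0, "ry": 0, "rz": 0},
    {"dx": 0, "dy": 0, "dz": 0, "rx": 0, "ry": 0, "rz": 0},
    {"dx": 0, "dy": 0, "dz": 0, "rx": 0, "ry": 0, "rz": 0},
    {"dx": 0, "dy": 0, "dz": 0, "rx": 0, "ry": 0, "rz": 0},
    {"dx": 0, "dy": 0, "dz": 0, "rx": 0, "ry": 0, "rz": 0},
    {"dx": 0, "dy": 0, "dz": 0, "rx": 0, "ry": 0, "rz": 0},
    {"dx": 0, "dy": 0, "dz": 0, "rx": 0, "ry": 0, "rz": 0},
    {"dx": 0, "dy": 0, "dz": 0, "rx": 0, "ry": 0, "rz": 0}
  ],
  "claw": 38
}}

```text
t: 15.1
tcp_pos: [0.6425, 0.0745, 0.0516]
tool_rot: [0.696, 0.718, 0.0, -0.0]
force: [-0.4, -0.4, -0.3]
finger_gap: 0.381
gripper_force: 0.0
```

```bash
python3 - <<'E'
from h import *
st();snap('side','s6',(240,180,320,240),8);snap('top','t6');st()
p=np.load('pics/s6.npy').astype(int)
q=np.load('pics/s5.npy').astype(int)
def boss(im):
    b,g,r=im[...,0],im[...,1],im[...,2];m=(r>170)&(g>90)&(g<165)&(b<130)&(r-g>50)
    m[:215]=0;m[240:]=0;m[:,:255]=0;m[:,285:]=0
    y,x=np.nonzero(m);return x.mean(),y.mean(),len(x)
print(boss(q),boss(p))
# predictions for level bar and +-5.7 deg about the edge
e=np.array([.6433,.0404,.05]);d=np.array([-.032,.9995,0])
for a in(-6,-1.5,0,1.5,6):
    A=np.radians(a);ax=d*np.cos(A)+np.array([0,0,1])*np.sin(A);up=-d*np.sin(A)+np.array([0,0,1])*np.cos(A)
    print(a,'boss',proj('side',e+ax*.095+up*.02).round(1).tolist(),'wt',proj('side',e-ax*.058+up*.028).round(1).tolist(),'end',proj('side',e-ax*.088+up*.004).round(1).tolist())
E
```

```text
t 15.1 tcp [0.6425 0.0745 0.0516] yaw 91.83 z [ 0.  0. -1.] gap 0.381 gf 0.0 F [-0.42 -0.45 -0.26] T [-0.027 -0.043 -0.001]
t 15.2 tcp [0.6425 0.0745 0.0516] yaw 91.83 z [ 0.  0. -1.] gap 0.382 gf 0.0 F [-0.3  -0.63  0.02] T [ 0.011 -0.02   0.01 ]
(np.float64(269.26666666666665), np.float64(231.2), 15) (np.float64(269.7857142857143), np.float64(234.0), 14)
-6 boss [[269.9, 230.5]] wt [[298.2, 191.0]] end [[304.1, 191.2]]
-1.5 boss [[269.9, 227.9]] wt [[298.7, 191.9]] end [[304.4, 193.1]]
0 boss [[269.9, 227.0]] wt [[298.9, 192.2]] end [[304.4, 193.7]]
1.5 boss [[269.9, 226.1]] wt [[299.1, 192.5]] end [[304.5, 194.4]]
6 boss [[270.0, 223.3]] wt [[299.5, 193.6]] end [[304.6, 196.4]]
```

View pics/s6.png

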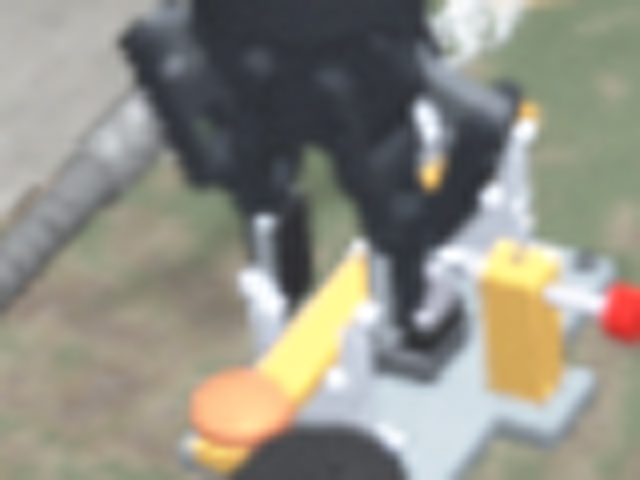

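The side picture shows the bar released, with the boss at (242,407) and the plain end at (530,112). That was my eleventh viewed picture, one over the limit of 10, so I'll view no more and measure by code from here. I'll raise the open hand clear and measure the tilt numerically.

Request:
{"name": "move_arm", "arguments": {
  "targets": [
    {"dx": 0, "dy": 0, "dz": 0.2, "rx": 0, "ry": 0, "rz": 0},
    {"dx": 0, "dy": 0, "dz": 0.4, "rx": 0, "ry": 0, "rz": 0},
    {"dx": 0, "dy": 0, "dz": 0.6, "rx": 0, "ry": 0, "rz": 0},
    {"dx": 0, "dy": 0, "dz": 0.8, "rx": 0, "ry": 0, "rz": 0},
    {"dx": 0, "dy": 0, "dz": 0.8, "rx": 0, "ry": 0, "rz": 0},
    {"dx": 0, "dy": 0, "dz": 0.8, "rx": 0, "ry": 0, "rz": 0},
    {"dx": 0, "dy": 0, "dz": 0.4, "rx": 0, "ry": 0, "rz": 0},
    {"dx": 0, "dy": 0, "dz": 0, "rx": 0, "ry": 0, "rz": 0},
    {"dx": 0, "dy": 0, "dz": 0, "rx": 0, "ry": 0, "rz": 0},
    {"dx": 0, "dy": 0, "dz": 0, "rx": 0, "ry": 0, "rz": 0}
  ]
}}

```text
t: 16.45
tcp_pos: [0.6419, 0.0745, 0.1506]
tool_rot: [0.696, 0.718, -0.001, -0.001]
force: [-1.0, 0.9, -0.5]
finger_gap: 0.378
gripper_force: 0.0
```

```bash
cat >> h.py <<'E'
def hull(cam,C,ax,up,r,h):
    s=np.cross(ax,up);th=np.linspace(0,2*np.pi,24)
    P=[C+r*(np.cos(t)*ax+np.sin(t)*s)+k*up for t in th for k in(0,h)]
    return cv2.convexHull(proj(cam,P).astype(np.float32)).reshape(-1,2)
def cen(poly):
    m=cv2.moments(poly.reshape(-1,1,2));return np.array([m['m10'],m['m01']])/m['m00'],m['m00']
def seg(im,lo,hi,c,w):
    hsv=cv2.cvtColor(im,cv2.COLOR_BGR2HSV);m=cv2.inRange(hsv,lo,hi)
    k=np.zeros_like(m);x,y=np.int32(np.round(c));k[y-w:y+w+1,x-w:x+w+1]=m[y-w:y+w+1,x-w:x+w+1]
    yy,xx=np.nonzero(k);return np.array([xx.mean(),yy.mean()]),len(xx)
E
python3 - <<'E'
from h import *
st();snap('side','s7');snap('top','t7')
s0,s7=np.load('pics/s0.npy'),np.load('pics/s7.npy')
hs=lambda im,x,y:cv2.cvtColor(np.ascontiguousarray(im),cv2.COLOR_BGR2HSV)[y,x].tolist()
print('boss hsv',hs(s0,344,243),hs(s7,270,230),'bar',hs(s0,370,231),hs(s7,283,215))
for im,n,c in((s0,'bench',(344,243)),(s7,'jig',(270,230))):
    print(n,'boss',seg(np.ascontiguousarray(im),(5,90,120),(14,255,255),c,9))
    print([hs(im,c[0],c[1]+k)+[k] for k in range(-8,10)])
z=np.array([0,0,1.]);a=np.radians(67.2);d0=np.array([np.cos(a),np.sin(a),0])
print('pred bench',cen(hull('side',np.array([.4522,-.0048,.008])+d0*.0612,d0,z,.016,.012)))
e=np.array([.6433,.0404,.05]);d=np.array([-.032,.9995,0])
for a in(-6,0,6):
    A=np.radians(a);ax=d*np.cos(A)+z*np.sin(A);up=-d*np.sin(A)+z*np.cos(A)
    print(a,cen(hull('side',e+ax*.095+up*.008,ax,up,.016,.012)))
E
```

```text
t 16.45 tcp [0.6419 0.0745 0.1506] yaw 91.83 z [-0.002  0.    -1.   ] gap 0.378 gf 0.0 F [-1.02  0.86 -0.5 ] T [ 0.023 -0.011  0.003]
boss hsv [14, 116, 253] [14, 110, 254] bar [27, 118, 254] [29, 101, 255]
bench boss (array([343.56043956, 243.58241758]), 91)
[[19, 36, 155, -8], [20, 39, 155, -7], [22, 42, 157, -6], [19, 54, 161, -5], [10, 111, 218, -4], [11, 124, 245, -3], [12, 121, 250, -2], [13, 118, 252, -1], [14, 116, 253, 0], [14, 115, 253, 1], [14, 113, 254, 2], [15, 111, 254, 3], [11, 130, 243, 4], [10, 139, 206, 5], [16, 142, 194, 6], [19, 121, 185, 7], [23, 68, 153, 8], [29, 41, 138, 9]]
jig boss (array([268.40677966, 232.79661017]), 59)
[[23, 33, 163, -8], [21, 32, 165, -7], [21, 31, 165, -6], [25, 28, 157, -5], [51, 10, 172, -4], [15, 8, 198, -3], [11, 89, 247, -2], [13, 113, 253, -1], [14, 110, 254, 0], [16, 107, 254, 1], [16, 106, 254, 2], [17, 103, 254, 3], [17, 103, 255, 4], [16, 106, 254, 5], [10, 125, 239, 6], [8, 103, 149, 7], [3, 29, 87, 8], [110, 10, 76, 9]]
pred bench (array([344.35939082, 243.08924989]), 126.39137361710891)
-6 (array([270.30132839, 232.22106844]), 133.97384970332496)
0 (array([270.10262579, 228.90900019]), 130.19562726747245)
6 (array([270.124388  , 225.36688809]), 124.73114419262856)
```

```bash
python3 - <<'E'
from h import *
z=np.array([0,0,1.])
for f in('s6','s7'):
    im=np.ascontiguousarray(np.load(f'pics/{f}.npy'));h=cv2.cvtColor(im,cv2.COLOR_BGR2HSV)
    m=cv2.inRange(h,(5,85,150),(19,255,255));m[:222]=0;m[242:]=0;m[:,:258]=0;m[:,282:]=0
    y,x=np.nonzero(m);print(f,'boss cols',x.min(),x.max(),'rows',y.min(),y.max(),'mean',x.mean(),y.mean(),len(x))
    for c in(267,270,273): print(c,[(r,h[r,c].tolist()) for r in(226,227,228,229)],end=' ')
    m=cv2.inRange(h,(20,80,150),(36,255,255));m[:185]=0;m[225:]=0;m[:,:262]=0;m[:,296]=m[:,296]
    m[:,312:]=0
    print();print('\n'.join(''.join('#' if v else '.' for v in row[262:312])+' %d'%(r) for r,row in list(enumerate(m))[188:226:1]))
e=np.array([.6433,.0404,.05]);d=np.array([-.032,.9995,0])
for a in(-6,0,6):
    A=np.radians(a);ax=d*np.cos(A)+z*np.sin(A);up=-d*np.sin(A)+z*np.cos(A)
    print(a,'end box',proj('side',[e-ax*.088+up*k+np.array([s,0,0]) for k in(0,.008) for s in(-.009,.009)]).round(1).tolist(),'mid',proj('side',[e+ax*.04+up*.008+np.array([s,0,0]) for s in(-.009,.009)]).round(1).tolist())
E
```

```text
s6 boss cols 264 278 rows 226 238 mean 269.5132743362832 231.23893805309734 113
267 [(226, [15, 74, 190]), (227, [12, 113, 245]), (228, [14, 114, 252]), (229, [14, 110, 254])] 270 [(226, [11, 100, 235]), (227, [13, 111, 252]), (228, [15, 108, 254]), (229, [16, 105, 254])] 273 [(226, [25, 106, 254]), (227, [18, 111, 254]), (228, [15, 108, 254]), (229, [16, 106, 254])] 
.................................................. 188
.................................................. 189
.................................................. 190
.................................................. 191
.................................................. 192
............................................#..... 193
............................................#..... 194
.................................................. 195
.................................................. 196
.................................................. 197
.................................................. 198
.................................................. 199
.................................................. 200
..............
[... 3448 characters left out ...]
#...................#.##..... 219
................#####....................#........ 220
................####.............................. 221
...............#####.....................#...#.... 222
..............######....................#....#.#.. 223
.............#######.....................#...#..#. 224
.................................................. 225
-6 end box [[307.1, 193.1], [301.5, 191.5], [306.8, 190.9], [301.2, 189.3]] mid [[284.4, 220.6], [278.5, 218.8]]
0 end box [[307.3, 195.7], [301.7, 194.1], [307.2, 193.3], [301.6, 191.8]] mid [[284.4, 219.2], [278.5, 217.3]]
6 end box [[307.4, 198.4], [301.8, 196.8], [307.4, 196.0], [301.8, 194.4]] mid [[284.5, 217.7], [278.6, 215.8]]
```

By code, the boss is at (269.4,232.8) and the plain-end rows are 190–195, which matches the −6° prediction: the bar has tipped boss-down on to fork_a. The balance point is therefore more than 2.3 mm to the boss side. I'll regrip with the tool tilted to match, level it, shift it 4 mm towards −y and try again.

Request:
{"name": "move_arm", "arguments": {
  "targets": [
    {"dx": 0, "dy": 0, "dz": -0.5, "rx": -0.1, "ry": 0, "rz": 0},
    {"dx": 0, "dy": 0, "dz": -0.8, "rx": -0.1, "ry": 0, "rz": 0},
    {"dx": 0, "dy": 0, "dz": -0.8, "rx": 0, "ry": 0, "rz": 0},
    {"dx": 0, "dy": 0, "dz": -0.7, "rx": 0, "ry": 0, "rz": 0},
    {"dx": 0, "dy": 0, "dz": -0.5, "rx": 0, "ry": 0, "rz": 0},
    {"dx": 0, "dy": 0, "dz": -0.4, "rx": 0, "ry": 0, "rz": 0},
    {"dx": 0, "dy": 0, "dz": -0.3, "rx": 0, "ry": 0, "rz": 0},
    {"dx": 0, "dy": 0, "dz": -0.1, "rx": 0, "ry": 0, "rz": 0},
    {"dx": 0, "dy": 0, "dz": 0, "rx": 0, "ry": 0, "rz": 0},
    {"dx": 0, "dy": 0, "dz": 0, "rx": 0, "ry": 0, "rz": 0}
  ]
}}

```text
t: 17.8
tcp_pos: [0.6429, 0.0746, 0.0496]
tool_rot: [0.695, 0.717, -0.037, 0.037]
force: [0.4, -0.6, -0.8]
finger_gap: 0.378
gripper_force: 0.0
```

Request:
{"name": "move_arm", "arguments": {
  "targets": [
    {"dx": 0, "dy": 0, "dz": 0, "rx": 0, "ry": 0, "rz": 0},
    {"dx": 0, "dy": 0, "dz": 0, "rx": 0, "ry": 0, "rz": 0},
    {"dx": 0, "dy": 0, "dz": 0, "rx": 0, "ry": 0, "rz": 0},
    {"dx": 0, "dy": 0, "dz": 0, "rx": 0, "ry": 0, "rz": 0},
    {"dx": 0, "dy": 0, "dz": 0, "rx": 0, "ry": 0, "rz": 0},
    {"dx": 0, "dy": 0, "dz": 0, "rx": 0, "ry": 0, "rz": 0},
    {"dx": 0, "dy": 0, "dz": 0, "rx": 0, "ry": 0, "rz": 0},
    {"dx": 0, "dy": 0, "dz": 0, "rx": 0, "ry": 0, "rz": 0},
    {"dx": 0, "dy": 0, "dz": 0, "rx": 0, "ry": 0, "rz": 0},
    {"dx": 0, "dy": 0, "dz": 0, "rx": 0, "ry": 0, "rz": 0}
  ],
  "claw": 0,
  "newtons": 60
}}

```text
t: 19.05
tcp_pos: [0.6428, 0.0746, 0.0497]
tool_rot: [0.695, 0.717, -0.037, 0.037]
force: [-0.4, 0.3, 5.5]
finger_gap: 0.185
gripper_force: 59.0
```

```bash
python3 -c "
from h import *
st()"
```

```text
t 19.05 tcp [0.6428 0.0746 0.0497] yaw 91.84 z [ 0.001 -0.105 -0.995] gap 0.185 gf 59.0 F [-0.41  0.35  5.52] T [ 0.072  0.069 -0.019]
```

Request:
{"name": "move_arm", "arguments": {
  "targets": [
    {"dx": 0, "dy": 0, "dz": 0.12, "rx": 0, "ry": 0, "rz": 0},
    {"dx": 0, "dy": 0, "dz": 0.2, "rx": 0, "ry": 0, "rz": 0},
    {"dx": 0, "dy": -0.08, "dz": 0, "rx": 0.1, "ry": 0, "rz": 0},
    {"dx": 0, "dy": -0.08, "dz": 0, "rx": 0.1, "ry": 0, "rz": 0},
    {"dx": 0, "dy": 0, "dz": 0, "rx": 0, "ry": 0, "rz": 0},
    {"dx": 0, "dy": 0, "dz": -0.06, "rx": 0, "ry": 0, "rz": 0},
    {"dx": 0, "dy": 0, "dz": -0.06, "rx": 0, "ry": 0, "rz": 0},
    {"dx": 0, "dy": 0, "dz": 0, "rx": 0, "ry": 0, "rz": 0},
    {"dx": 0, "dy": 0, "dz": 0, "rx": 0, "ry": 0, "rz": 0},
    {"dx": 0, "dy": 0, "dz": 0, "rx": 0, "ry": 0, "rz": 0}
  ]
}}

```text
t: 20.3
tcp_pos: [0.6425, 0.0707, 0.0541]
tool_rot: [0.696, 0.718, 0.0, 0.0]
force: [0.0, 0.7, -4.6]
finger_gap: 0.182
gripper_force: 58.7
```

```bash
cat >> h.py <<'E'
def tilt(f):
    snap('side',f);im=np.ascontiguousarray(np.load(f'pics/{f}.npy'));h=cv2.cvtColor(im,cv2.COLOR_BGR2HSV)
    m=cv2.inRange(h,(5,85,150),(19,255,255));m[:220]=0;m[242:]=0;m[:,:258]=0;m[:,282:]=0
    y,x=np.nonzero(m)
    m=cv2.inRange(h,(20,80,150),(36,255,255));m[:185]=0;m[200:]=0;m[:,:300]=0;m[:,312:]=0
    Y,X=np.nonzero(m)
    print('boss mean %.2f %.2f n %d rows %d-%d'%(x.mean(),y.mean(),len(x),y.min(),y.max()),'end',(round(X.mean(),1),round(Y.mean(),1),len(X),Y.min(),Y.max()) if len(X) else None)
E
python3 -c "
from h import *
st();tilt('s8');avg(8);st()"
```

```text
t 20.3 tcp [0.6425 0.0707 0.0541] yaw 91.85 z [ 0. -0. -1.] gap 0.182 gf 58.7 F [ 0.04  0.66 -4.61] T [ 0.132  0.019 -0.044]
boss mean 270.09 228.90 n 108 rows 224-236 end (np.float64(306.1), np.float64(193.7), 7, np.int64(193), np.int64(195))
avgF [-0.15 -0.16 -3.32] T [0.101 0.    0.003]
t 20.75 tcp [0.6425 0.0705 0.0541] yaw 91.83 z [ 0. -0. -1.] gap 0.178 gf 58.7 F [-0.34 -0.44 -3.04] T [ 0.074 -0.01   0.011]
```

Request:
{"name": "move_arm", "arguments": {
  "targets": [
    {"dx": 0, "dy": 0, "dz": -0.02, "rx": 0, "ry": 0, "rz": 0},
    {"dx": 0, "dy": 0, "dz": -0.02, "rx": 0, "ry": 0, "rz": 0},
    {"dx": 0, "dy": 0, "dz": -0.01, "rx": 0, "ry": 0, "rz": 0},
    {"dx": 0, "dy": 0, "dz": 0, "rx": 0, "ry": 0, "rz": 0},
    {"dx": 0, "dy": 0, "dz": 0, "rx": 0, "ry": 0, "rz": 0},
    {"dx": 0, "dy": 0, "dz": 0, "rx": 0, "ry": 0, "rz": 0},
    {"dx": 0, "dy": 0, "dz": 0, "rx": 0, "ry": 0, "rz": 0},
    {"dx": 0, "dy": 0, "dz": 0, "rx": 0, "ry": 0, "rz": 0},
    {"dx": 0, "dy": 0, "dz": 0, "rx": 0, "ry": 0, "rz": 0},
    {"dx": 0, "dy": 0, "dz": 0, "rx": 0, "ry": 0, "rz": 0}
  ]
}}

```text
t: 22.0
tcp_pos: [0.6425, 0.0706, 0.0529]
tool_rot: [0.696, 0.718, 0.0, 0.0]
force: [-1.7, 0.7, 2.3]
finger_gap: 0.181
gripper_force: 59.5
```

```bash
python3 -c "
from h import *
avg(8);st()"
```

```text
avgF [-1.46  1.22  3.62] T [ 0.169  0.242 -0.028]
t 22.4 tcp [0.6426 0.0706 0.0529] yaw 91.83 z [ 0.  0. -1.] gap 0.183 gf 59.5 F [-1.85  1.13  4.75] T [ 0.162  0.255 -0.045]
```

Request:
{"name": "move_arm", "arguments": {
  "targets": [
    {"dx": 0, "dy": 0, "dz": 0.016, "rx": 0, "ry": 0, "rz": 0},
    {"dx": 0, "dy": 0, "dz": 0, "rx": 0, "ry": 0, "rz": 0},
    {"dx": 0, "dy": 0, "dz": 0, "rx": 0, "ry": 0, "rz": 0},
    {"dx": 0, "dy": 0, "dz": 0, "rx": 0, "ry": 0, "rz": 0},
    {"dx": 0, "dy": 0, "dz": 0, "rx": 0, "ry": 0, "rz": 0},
    {"dx": 0, "dy": 0, "dz": 0, "rx": 0, "ry": 0, "rz": 0},
    {"dx": 0, "dy": 0, "dz": 0, "rx": 0, "ry": 0, "rz": 0},
    {"dx": 0, "dy": 0, "dz": 0, "rx": 0, "ry": 0, "rz": 0},
    {"dx": 0, "dy": 0, "dz": 0, "rx": 0, "ry": 0, "rz": 0},
    {"dx": 0, "dy": 0, "dz": 0, "rx": 0, "ry": 0, "rz": 0}
  ]
}}

```text
t: 23.65
tcp_pos: [0.6425, 0.0705, 0.0532]
tool_rot: [0.696, 0.718, 0.0, 0.0]
force: [0.1, 1.5, 0.6]
finger_gap: 0.18
gripper_force: 59.3
```

Request:
{"name": "move_arm", "arguments": {
  "targets": [
    {"dx": 0, "dy": 0, "dz": 0, "rx": 0, "ry": 0, "rz": 0},
    {"dx": 0, "dy": 0, "dz": 0, "rx": 0, "ry": 0, "rz": 0},
    {"dx": 0, "dy": 0, "dz": 0, "rx": 0, "ry": 0, "rz": 0},
    {"dx": 0, "dy": 0, "dz": 0, "rx": 0, "ry": 0, "rz": 0},
    {"dx": 0, "dy": 0, "dz": 0, "rx": 0, "ry": 0, "rz": 0},
    {"dx": 0, "dy": 0, "dz": 0, "rx": 0, "ry": 0, "rz": 0},
    {"dx": 0, "dy": 0, "dz": 0, "rx": 0, "ry": 0, "rz": 0},
    {"dx": 0, "dy": 0, "dz": 0, "rx": 0, "ry": 0, "rz": 0},
    {"dx": 0, "dy": 0, "dz": 0, "rx": 0, "ry": 0, "rz": 0},
    {"dx": 0, "dy": 0, "dz": 0, "rx": 0, "ry": 0, "rz": 0}
  ],
  "claw": 40
}}

```text
t: 24.9
tcp_pos: [0.6425, 0.0705, 0.0532]
tool_rot: [0.696, 0.718, 0.0, -0.0]
force: [1.0, 0.1, -0.1]
finger_gap: 0.399
gripper_force: 0.0
```

```bash
python3 -c "
from h import *
st();tilt('s9');cams.snapshot('side');cams.snapshot('side');cams.snapshot('side');tilt('s10');st()"
```

```text
t 24.9 tcp [0.6425 0.0705 0.0532] yaw 91.83 z [ 0.  0. -1.] gap 0.399 gf 0.0 F [ 1.01  0.1  -0.12] T [-0.011  0.044 -0.04 ]
boss mean 270.29 225.65 n 102 rows 221-232 end (np.float64(307.4), np.float64(196.8), 5, np.int64(196), np.int64(198))
boss mean 270.24 225.70 n 103 rows 221-232 end (np.float64(307.4), np.float64(196.8), 5, np.int64(196), np.int64(198))
t 25.15 tcp [0.6425 0.0705 0.0532] yaw 91.83 z [-0. -0. -1.] gap 0.4 gf 0.0 F [ 0.2   0.06 -0.19] T [-0.016 -0.005  0.052]
```

By code, the boss is now at row 225.7, which matches the +6° prediction: this time the bar has tipped weight-down. The balance lies between the two tries. I'll regrip with the tool tilted +6°, level it and go about 2 mm back.

Request:
{"name": "move_arm", "arguments": {
  "targets": [
    {"dx": 0, "dy": 0, "dz": 0.06, "rx": 0.1, "ry": 0, "rz": 0},
    {"dx": 0, "dy": 0, "dz": 0.05, "rx": 0.1, "ry": 0, "rz": 0},
    {"dx": 0, "dy": 0, "dz": 0, "rx": 0, "ry": 0, "rz": 0},
    {"dx": 0, "dy": 0, "dz": 0, "rx": 0, "ry": 0, "rz": 0},
    {"dx": 0, "dy": 0, "dz": 0, "rx": 0, "ry": 0, "rz": 0},
    {"dx": 0, "dy": 0, "dz": 0, "rx": 0, "ry": 0, "rz": 0},
    {"dx": 0, "dy": 0, "dz": 0, "rx": 0, "ry": 0, "rz": 0},
    {"dx": 0, "dy": 0, "dz": 0, "rx": 0, "ry": 0, "rz": 0},
    {"dx": 0, "dy": 0, "dz": 0, "rx": 0, "ry": 0, "rz": 0},
    {"dx": 0, "dy": 0, "dz": 0, "rx": 0, "ry": 0, "rz": 0}
  ]
}}

```text
t: 26.4
tcp_pos: [0.6425, 0.0705, 0.056]
tool_rot: [0.695, 0.717, 0.038, -0.036]
force: [0.3, 0.4, -1.1]
finger_gap: 0.406
gripper_force: 0.0
```

Request:
{"name": "move_arm", "arguments": {
  "targets": [
    {"dx": 0, "dy": 0, "dz": 0, "rx": 0, "ry": 0, "rz": 0},
    {"dx": 0, "dy": 0, "dz": 0, "rx": 0, "ry": 0, "rz": 0},
    {"dx": 0, "dy": 0, "dz": 0, "rx": 0, "ry": 0, "rz": 0},
    {"dx": 0, "dy": 0, "dz": 0, "rx": 0, "ry": 0, "rz": 0},
    {"dx": 0, "dy": 0, "dz": 0, "rx": 0, "ry": 0, "rz": 0},
    {"dx": 0, "dy": 0, "dz": 0, "rx": 0, "ry": 0, "rz": 0},
    {"dx": 0, "dy": 0, "dz": 0, "rx": 0, "ry": 0, "rz": 0},
    {"dx": 0, "dy": 0, "dz": 0, "rx": 0, "ry": 0, "rz": 0},
    {"dx": 0, "dy": 0, "dz": 0, "rx": 0, "ry": 0, "rz": 0},
    {"dx": 0, "dy": 0, "dz": 0, "rx": 0, "ry": 0, "rz": 0}
  ],
  "claw": 0,
  "newtons": 40
}}

```text
t: 27.65
tcp_pos: [0.6425, 0.0705, 0.056]
tool_rot: [0.695, 0.717, 0.038, -0.036]
force: [-0.0, 0.2, 1.1]
finger_gap: 0.194
gripper_force: 39.9
```

Request:
{"name": "move_arm", "arguments": {
  "targets": [
    {"dx": 0, "dy": 0, "dz": 0.12, "rx": 0, "ry": 0, "rz": 0},
    {"dx": 0, "dy": 0.04, "dz": 0, "rx": -0.1, "ry": 0, "rz": 0},
    {"dx": 0, "dy": 0.03, "dz": 0, "rx": -0.1, "ry": 0, "rz": 0},
    {"dx": 0, "dy": 0, "dz": 0, "rx": 0, "ry": 0, "rz": 0},
    {"dx": 0, "dy": 0, "dz": -0.06, "rx": 0, "ry": 0, "rz": 0},
    {"dx": 0, "dy": 0, "dz": -0.04, "rx": 0, "ry": 0, "rz": 0},
    {"dx": 0, "dy": 0, "dz": -0.04, "rx": 0, "ry": 0, "rz": 0},
    {"dx": 0, "dy": 0, "dz": 0, "rx": 0, "ry": 0, "rz": 0},
    {"dx": 0, "dy": 0, "dz": 0, "rx": 0, "ry": 0, "rz": 0},
    {"dx": 0, "dy": 0, "dz": 0, "rx": 0, "ry": 0, "rz": 0}
  ]
}}

```text
t: 28.9
tcp_pos: [0.6425, 0.0722, 0.0555]
tool_rot: [0.696, 0.718, 0.0, 0.0]
force: [-0.3, 0.3, -4.2]
finger_gap: 0.193
gripper_force: 39.4
```

```bash
python3 -c "
from h import *
st();tilt('s11');avg(6);st()"
```

```text
t 28.9 tcp [0.6425 0.0722 0.0555] yaw 91.83 z [ 0.  0. -1.] gap 0.193 gf 39.4 F [-0.34  0.33 -4.17] T [ 0.13  -0.002 -0.028]
boss mean 269.93 228.60 n 117 rows 223-236 end (np.float64(305.6), np.float64(193.4), 8, np.int64(192), np.int64(194))
avgF [-0.14 -0.17 -3.59] T [ 0.121 -0.017 -0.008]
t 29.25 tcp [0.6425 0.0723 0.0555] yaw 91.84 z [ 0.  0. -1.] gap 0.192 gf 39.4 F [-0.29  0.26 -3.29] T [ 0.144  0.045 -0.036]
```

Request:
{"name": "move_arm", "arguments": {
  "targets": [
    {"dx": 0, "dy": 0, "dz": -0.02, "rx": 0, "ry": 0, "rz": 0},
    {"dx": 0, "dy": 0, "dz": -0.02, "rx": 0, "ry": 0, "rz": 0},
    {"dx": 0, "dy": 0, "dz": -0.02, "rx": 0, "ry": 0, "rz": 0},
    {"dx": 0, "dy": 0, "dz": -0.02, "rx": 0, "ry": 0, "rz": 0},
    {"dx": 0, "dy": 0, "dz": -0.01, "rx": 0, "ry": 0, "rz": 0},
    {"dx": 0, "dy": 0, "dz": 0, "rx": 0, "ry": 0, "rz": 0},
    {"dx": 0, "dy": 0, "dz": 0, "rx": 0, "ry": 0, "rz": 0},
    {"dx": 0, "dy": 0, "dz": 0, "rx": 0, "ry": 0, "rz": 0},
    {"dx": 0, "dy": 0, "dz": 0, "rx": 0, "ry": 0, "rz": 0},
    {"dx": 0, "dy": 0, "dz": 0, "rx": 0, "ry": 0, "rz": 0}
  ]
}}

```text
t: 30.5
tcp_pos: [0.6425, 0.0723, 0.0533]
tool_rot: [0.696, 0.718, 0.0, 0.0]
force: [-0.3, 0.5, -1.7]
finger_gap: 0.185
gripper_force: 39.5
```

```bash
python3 -c "
from h import *
avg(6);tilt('s12');st()"
```

```text
avgF [-0.16  0.04 -2.39] T [ 0.105  0.042 -0.007]
boss mean 270.04 229.15 n 111 rows 224-236 end (np.float64(306.0), np.float64(193.8), 6, np.int64(193), np.int64(195))
t 30.85 tcp [0.6425 0.0722 0.0532] yaw 91.83 z [-0.  0. -1.] gap 0.189 gf 39.6 F [-0.45  0.45 -2.08] T [0.151 0.076 0.022]
```

Request:
{"name": "move_arm", "arguments": {
  "targets": [
    {"dx": 0, "dy": 0, "dz": -0.01, "rx": 0, "ry": 0, "rz": 0},
    {"dx": 0, "dy": 0, "dz": 0, "rx": 0, "ry": 0, "rz": 0},
    {"dx": 0, "dy": 0, "dz": 0, "rx": 0, "ry": 0, "rz": 0},
    {"dx": 0, "dy": 0, "dz": 0, "rx": 0, "ry": 0, "rz": 0},
    {"dx": 0, "dy": 0, "dz": 0, "rx": 0, "ry": 0, "rz": 0},
    {"dx": 0, "dy": 0, "dz": 0, "rx": 0, "ry": 0, "rz": 0},
    {"dx": 0, "dy": 0, "dz": 0, "rx": 0, "ry": 0, "rz": 0},
    {"dx": 0, "dy": 0, "dz": 0, "rx": 0, "ry": 0, "rz": 0},
    {"dx": 0, "dy": 0, "dz": 0, "rx": 0, "ry": 0, "rz": 0},
    {"dx": 0, "dy": 0, "dz": 0, "rx": 0, "ry": 0, "rz": 0}
  ],
  "newtons": 20
}}

```text
t: 32.1
tcp_pos: [0.6425, 0.0723, 0.053]
tool_rot: [0.696, 0.718, 0.0, 0.0]
force: [0.3, -0.5, -1.9]
finger_gap: 0.192
gripper_force: 39.7
```

Request:
{"name": "move_arm", "arguments": {
  "targets": [
    {"dx": 0, "dy": 0, "dz": 0, "rx": 0, "ry": 0, "rz": 0},
    {"dx": 0, "dy": 0, "dz": 0, "rx": 0, "ry": 0, "rz": 0},
    {"dx": 0, "dy": 0, "dz": 0, "rx": 0, "ry": 0, "rz": 0},
    {"dx": 0, "dy": 0, "dz": 0, "rx": 0, "ry": 0, "rz": 0},
    {"dx": 0, "dy": 0, "dz": 0, "rx": 0, "ry": 0, "rz": 0},
    {"dx": 0, "dy": 0, "dz": 0, "rx": 0, "ry": 0, "rz": 0},
    {"dx": 0, "dy": 0, "dz": 0, "rx": 0, "ry": 0, "rz": 0},
    {"dx": 0, "dy": 0, "dz": 0, "rx": 0, "ry": 0, "rz": 0},
    {"dx": 0, "dy": 0, "dz": 0, "rx": 0, "ry": 0, "rz": 0},
    {"dx": 0, "dy": 0, "dz": 0, "rx": 0, "ry": 0, "rz": 0}
  ],
  "claw": 40
}}

```text
t: 33.35
tcp_pos: [0.6425, 0.0723, 0.0529]
tool_rot: [0.696, 0.718, -0.0, -0.0]
force: [1.2, 0.0, 0.2]
finger_gap: 0.399
gripper_force: 0.0
```

```bash
python3 -c "
from h import *
st();tilt('s13');cams.snapshot('side');cams.snapshot('side');cams.snapshot('side');tilt('s14');st()"
```

```text
t 33.35 tcp [0.6425 0.0723 0.0529] yaw 91.83 z [-0. -0. -1.] gap 0.399 gf 0.0 F [1.24 0.05 0.25] T [-0.019  0.    -0.034]
boss mean 270.08 229.10 n 110 rows 224-236 end (np.float64(306.0), np.float64(193.8), 6, np.int64(193), np.int64(195))
boss mean 269.87 229.09 n 111 rows 224-236 end (np.float64(306.0), np.float64(193.8), 6, np.int64(193), np.int64(195))
t 33.6 tcp [0.6425 0.0723 0.053 ] yaw 91.83 z [-0.  0. -1.] gap 0.399 gf 0.0 F [-0.81 -0.41 -0.27] T [ 0.003  0.013 -0.012]
```

By code, the boss is steady at row 229.1, midway between the two tipped readings, so the bar balances level with the hand open. I'll raise clear slowly and recheck.

Request:
{"name": "move_arm", "arguments": {
  "targets": [
    {"dx": 0, "dy": 0, "dz": 0.1, "rx": 0, "ry": 0, "rz": 0},
    {"dx": 0, "dy": 0, "dz": 0.3, "rx": 0, "ry": 0, "rz": 0},
    {"dx": 0, "dy": 0, "dz": 0.4, "rx": 0, "ry": 0, "rz": 0},
    {"dx": 0, "dy": 0, "dz": 0.6, "rx": 0, "ry": 0, "rz": 0},
    {"dx": 0, "dy": 0, "dz": 0.8, "rx": 0, "ry": 0, "rz": 0},
    {"dx": 0, "dy": 0, "dz": 0.8, "rx": 0, "ry": 0, "rz": 0},
    {"dx": 0, "dy": 0, "dz": 0.8, "rx": 0, "ry": 0, "rz": 0},
    {"dx": 0, "dy": 0, "dz": 0, "rx": 0, "ry": 0, "rz": 0},
    {"dx": 0, "dy": 0, "dz": 0, "rx": 0, "ry": 0, "rz": 0},
    {"dx": 0, "dy": 0, "dz": 0, "rx": 0, "ry": 0, "rz": 0}
  ]
}}

```text
t: 34.85
tcp_pos: [0.6418, 0.0723, 0.147]
tool_rot: [0.696, 0.718, -0.001, -0.001]
force: [-0.5, 0.1, -0.3]
finger_gap: 0.401
gripper_force: 0.0
```

Request:
{"name": "move_arm", "arguments": {
  "targets": [
    {"dx": -0.7, "dy": -0.2, "dz": 0, "rx": 0, "ry": 0, "rz": 0},
    {"dx": -0.7, "dy": -0.2, "dz": 0, "rx": 0, "ry": 0, "rz": 0},
    {"dx": -0.7, "dy": -0.2, "dz": 0, "rx": 0, "ry": 0, "rz": 0},
    {"dx": -0.7, "dy": -0.2, "dz": 0, "rx": 0, "ry": 0, "rz": 0},
    {"dx": -0.7, "dy": -0.2, "dz": 0, "rx": 0, "ry": 0, "rz": 0},
    {"dx": -0.7, "dy": -0.2, "dz": 0, "rx": 0, "ry": 0, "rz": 0},
    {"dx": -0.7, "dy": -0.2, "dz": 0, "rx": 0, "ry": 0, "rz": 0},
    {"dx": 0, "dy": 0, "dz": 0, "rx": 0, "ry": 0, "rz": 0},
    {"dx": 0, "dy": 0, "dz": 0, "rx": 0, "ry": 0, "rz": 0},
    {"dx": 0, "dy": 0, "dz": 0, "rx": 0, "ry": 0, "rz": 0}
  ],
  "claw": 0
}}

```text
t: 36.1
tcp_pos: [0.521, 0.0373, 0.1479]
tool_rot: [0.696, 0.718, 0.0, 0.0]
force: [1.1, 0.3, 0.3]
finger_gap: -0.001
gripper_force: 0.0
```

```bash
cat >> h.py <<'E'
def knob(f,new=True):
    if new: snap('side',f)
    im=np.ascontiguousarray(np.load(f'pics/{f}.npy'));h=cv2.cvtColor(im,cv2.COLOR_BGR2HSV)
    m=cv2.inRange(h,(0,150,100),(5,255,255))|cv2.inRange(h,(174,150,100),(180,255,255));m[:208]=0;m[232:]=0;m[:,:300]=0;m[:,330:]=0
    y,x=np.nonzero(m);print('knob',(x.mean().round(2),y.mean().round(2),len(x),x.min(),x.max()) if len(x) else None)
E
python3 - <<'E'
from h import *
st();tilt('s15');knob('s15',False);knob('s7',False);avg(4)
e=np.array([.6433,.0404,.0545])
for k in(0,.01): print(proj('side',e+np.array([-.086+k,-.0027,0])),proj('side',e+np.array([-.092+k,-.0029,0])))
E
```

```text
t 36.1 tcp [0.521  0.0373 0.1479] yaw 91.84 z [ 0.001 -0.    -1.   ] gap -0.001 gf 0.0 F [1.09 0.28 0.34] T [-0.     0.037 -0.041]
boss mean 270.06 229.14 n 117 rows 224-236 end (np.float64(303.8), np.float64(193.2), 12, np.int64(191), np.int64(195))
knob (np.float64(318.0), np.float64(218.78), 27, np.int64(316), np.int64(320))
knob (np.float64(318.07), np.float64(218.68), 28, np.int64(316), np.int64(320))
avgF [-0.12  0.05  0.14] T [0.001 0.007 0.016]
[[318.13635159 218.90676919]] [[320.22909906 219.48637004]]
[[314.72850349 217.8743365 ]] [[316.80654826 218.44986175]]
```

It's still balanced (boss row 229.1), and the knob is where the jig model puts it. I'll go down before the knob.

Request:
{"name": "move_arm", "arguments": {
  "targets": [
    {"dx": 0, "dy": 0, "dz": -0.5, "rx": 0, "ry": 0, "rz": 0},
    {"dx": 0, "dy": 0, "dz": -0.8, "rx": 0, "ry": 0, "rz": 0},
    {"dx": 0, "dy": 0, "dz": -0.8, "rx": 0, "ry": 0, "rz": 0},
    {"dx": 0, "dy": 0, "dz": -0.8, "rx": 0, "ry": 0, "rz": 0},
    {"dx": 0, "dy": 0, "dz": -0.8, "rx": 0, "ry": 0, "rz": 0},
    {"dx": 0, "dy": 0, "dz": -0.5, "rx": 0, "ry": 0, "rz": 0},
    {"dx": 0.1, "dy": 0, "dz": 0, "rx": 0, "ry": 0, "rz": 0},
    {"dx": 0.1, "dy": 0, "dz": 0, "rx": 0, "ry": 0, "rz": 0},
    {"dx": 0.1, "dy": 0, "dz": 0, "rx": 0, "ry": 0, "rz": 0},
    {"dx": 0.1, "dy": 0, "dz": 0, "rx": 0, "ry": 0, "rz": 0}
  ]
}}

```text
t: 37.6
tcp_pos: [0.5306, 0.0372, 0.0436]
tool_rot: [0.696, 0.718, 0.0, 0.001]
force: [-1.5, -0.7, 0.1]
finger_gap: 0.003
gripper_force: 0.0
```

```bash
python3 -c "
from h import *
st();knob('s16');avg(5);st()"
```

```text
t 37.6 tcp [0.5306 0.0372 0.0436] yaw 91.84 z [ 0.001 -0.    -1.   ] gap 0.003 gf 0.0 F [-1.45 -0.74  0.13] T [ 0.044 -0.016  0.021]
knob (np.float64(318.35), np.float64(218.61), 31, np.int64(316), np.int64(321))
avgF [0.48 0.02 0.12] T [ 0.015  0.02  -0.019]
t 37.9 tcp [0.5299 0.0373 0.043 ] yaw 91.83 z [-0.  0. -1.] gap -0.001 gf 0.0 F [ 0.95 -0.04 -0.07] T [ 0.028 -0.047 -0.017]
```

Request:
{"name": "move_arm", "arguments": {
  "targets": [
    {"dx": 0.06, "dy": 0, "dz": 0, "rx": 0, "ry": 0, "rz": 0},
    {"dx": 0.06, "dy": 0, "dz": 0, "rx": 0, "ry": 0, "rz": 0},
    {"dx": 0.06, "dy": 0, "dz": 0, "rx": 0, "ry": 0, "rz": 0},
    {"dx": 0.06, "dy": 0, "dz": 0, "rx": 0, "ry": 0, "rz": 0},
    {"dx": 0.06, "dy": 0, "dz": 0, "rx": 0, "ry": 0, "rz": 0},
    {"dx": 0.06, "dy": 0, "dz": 0, "rx": 0, "ry": 0, "rz": 0},
    {"dx": 0.06, "dy": 0, "dz": 0, "rx": 0, "ry": 0, "rz": 0},
    {"dx": 0.06, "dy": 0, "dz": 0, "rx": 0, "ry": 0, "rz": 0},
    {"dx": 0.0, "dy": 0, "dz": 0, "rx": 0, "ry": 0, "rz": 0},
    {"dx": 0, "dy": 0, "dz": 0, "rx": 0, "ry": 0, "rz": 0}
  ]
}}

```text
t: 39.15
tcp_pos: [0.5417, 0.0373, 0.0429]
tool_rot: [0.696, 0.718, -0.0, -0.0]
force: [-0.8, 0.5, 0.3]
finger_gap: -0.0
gripper_force: 0.6
```

```bash
python3 -c "
from h import *
st();knob('s17');avg(5);st()"
```

```text
t 39.15 tcp [0.5417 0.0373 0.0429] yaw 91.83 z [-0.  0. -1.] gap -0.0 gf 0.6 F [-0.75  0.5   0.33] T [ 0.14   0.164 -0.011]
knob (np.float64(315.84), np.float64(218.74), 19, np.int64(314), np.int64(317))
avgF [-1.21  0.62  0.38] T [0.101 0.198 0.004]
t 39.45 tcp [0.5418 0.0374 0.0429] yaw 91.83 z [-0.  0. -1.] gap -0.001 gf 0.6 F [-1.53  0.4   1.17] T [0.087 0.191 0.022]
```

Request:
{"name": "move_arm", "arguments": {
  "targets": [
    {"dx": 0.04, "dy": 0, "dz": 0, "rx": 0, "ry": 0, "rz": 0},
    {"dx": 0.04, "dy": 0, "dz": 0, "rx": 0, "ry": 0, "rz": 0},
    {"dx": 0.04, "dy": 0, "dz": 0, "rx": 0, "ry": 0, "rz": 0},
    {"dx": 0.04, "dy": 0, "dz": 0, "rx": 0, "ry": 0, "rz": 0},
    {"dx": 0.04, "dy": 0, "dz": 0, "rx": 0, "ry": 0, "rz": 0},
    {"dx": 0, "dy": 0, "dz": 0, "rx": 0, "ry": 0, "rz": 0},
    {"dx": 0, "dy": 0, "dz": 0, "rx": 0, "ry": 0, "rz": 0},
    {"dx": 0, "dy": 0, "dz": 0, "rx": 0, "ry": 0, "rz": 0},
    {"dx": 0.0, "dy": 0, "dz": 0, "rx": 0, "ry": 0, "rz": 0},
    {"dx": 0, "dy": 0, "dz": 0, "rx": 0, "ry": 0, "rz": 0}
  ]
}}

```text
t: 40.7
tcp_pos: [0.5469, 0.0373, 0.0429]
tool_rot: [0.696, 0.718, -0.0, -0.0]
force: [-2.2, 1.4, -1.1]
finger_gap: 0.001
gripper_force: 0.9
```

```bash
python3 -c "
from h import *
st();knob('s18');tilt('s18');avg(8);st()"
```

```text
t 40.7 tcp [0.5469 0.0373 0.0429] yaw 91.83 z [-0.  0. -1.] gap 0.001 gf 0.9 F [-2.16  1.4  -1.05] T [0.262 0.268 0.01 ]
knob (np.float64(314.13), np.float64(218.33), 15, np.int64(313), np.int64(315))
boss mean 269.95 229.25 n 115 rows 224-236 end None
avgF [-2.14  1.26 -0.12] T [0.202 0.272 0.02 ]
t 41.2 tcp [0.5469 0.0372 0.0429] yaw 91.83 z [-0. -0. -1.] gap 0.005 gf 0.9 F [-1.85  1.2  -0.12] T [0.235 0.246 0.031]
```

Request:
{"name": "move_arm", "arguments": {
  "targets": [
    {"dx": 0.02, "dy": 0, "dz": 0, "rx": 0, "ry": 0, "rz": 0},
    {"dx": 0.02, "dy": 0, "dz": 0, "rx": 0, "ry": 0, "rz": 0},
    {"dx": 0.02, "dy": 0, "dz": 0, "rx": 0, "ry": 0, "rz": 0},
    {"dx": 0.02, "dy": 0, "dz": 0, "rx": 0, "ry": 0, "rz": 0},
    {"dx": 0, "dy": 0, "dz": 0, "rx": 0, "ry": 0, "rz": 0},
    {"dx": 0, "dy": 0, "dz": 0, "rx": 0, "ry": 0, "rz": 0},
    {"dx": 0, "dy": 0, "dz": 0, "rx": 0, "ry": 0, "rz": 0},
    {"dx": 0, "dy": 0, "dz": 0, "rx": 0, "ry": 0, "rz": 0},
    {"dx": 0.0, "dy": 0, "dz": 0, "rx": 0, "ry": 0, "rz": 0},
    {"dx": 0, "dy": 0, "dz": 0, "rx": 0, "ry": 0, "rz": 0}
  ]
}}

```text
t: 42.45
tcp_pos: [0.5489, 0.0373, 0.0429]
tool_rot: [0.696, 0.718, -0.0, -0.0]
force: [-2.1, 2.2, -0.5]
finger_gap: 0.0
gripper_force: 1.1
```

```bash
python3 -c "
from h import *
st();knob('s19');tilt('s19');avg(8);st()"
```

```text
t 42.45 tcp [0.5489 0.0373 0.0429] yaw 91.83 z [-0.  0. -1.] gap 0.0 gf 1.1 F [-2.11  2.19 -0.46] T [0.275 0.394 0.081]
knob (np.float64(313.57), np.float64(217.81), 21, np.int64(312), np.int64(315))
boss mean 270.01 229.23 n 115 rows 224-236 end None
avgF [-2.01  1.56 -0.25] T [0.284 0.355 0.023]
t 42.95 tcp [0.5489 0.0373 0.0429] yaw 91.83 z [-0.  0. -1.] gap -0.0 gf 1.1 F [-2.72  2.16 -0.68] T [0.241 0.384 0.022]
```

Request:
{"name": "move_arm", "arguments": {
  "targets": [
    {"dx": 0.02, "dy": 0, "dz": 0, "rx": 0, "ry": 0, "rz": 0},
    {"dx": 0.02, "dy": 0, "dz": 0, "rx": 0, "ry": 0, "rz": 0},
    {"dx": 0.02, "dy": 0, "dz": 0, "rx": 0, "ry": 0, "rz": 0},
    {"dx": 0, "dy": 0, "dz": 0, "rx": 0, "ry": 0, "rz": 0},
    {"dx": 0, "dy": 0, "dz": 0, "rx": 0, "ry": 0, "rz": 0},
    {"dx": 0, "dy": 0, "dz": 0, "rx": 0, "ry": 0, "rz": 0},
    {"dx": 0, "dy": 0, "dz": 0, "rx": 0, "ry": 0, "rz": 0},
    {"dx": 0, "dy": 0, "dz": 0, "rx": 0, "ry": 0, "rz": 0},
    {"dx": 0.0, "dy": 0, "dz": 0, "rx": 0, "ry": 0, "rz": 0},
    {"dx": 0, "dy": 0, "dz": 0, "rx": 0, "ry": 0, "rz": 0}
  ]
}}

```text
t: 44.2
tcp_pos: [0.5504, 0.0373, 0.0429]
tool_rot: [0.696, 0.718, -0.0, -0.0]
force: [-4.4, 2.5, 0.6]
finger_gap: -0.002
gripper_force: 2.2
```

```bash
python3 -c "
from h import *
st();knob('s20');tilt('s20');avg(10);st()"
```

```text
t 44.2 tcp [0.5504 0.0373 0.0429] yaw 91.83 z [-0.  0. -1.] gap -0.002 gf 2.2 F [-4.38  2.49  0.59] T [0.36  0.66  0.049]
knob (np.float64(313.06), np.float64(217.65), 17, np.int64(312), np.int64(314))
boss mean 269.74 228.86 n 111 rows 224-236 end None
avgF [-4.38  1.94  0.41] T [0.342 0.706 0.03 ]
t 44.8 tcp [0.5504 0.0373 0.0429] yaw 91.83 z [-0.  0. -1.] gap 0.001 gf 2.2 F [-4.55  1.82  0.75] T [ 0.35   0.701 -0.005]
```

The push force rose from 2.2 to 4.4 N, so the point presses the bar with about 2 N while the bar stays level (boss row 228.9). It's marked, so I'll back off.

Request:
{"name": "move_arm", "arguments": {
  "targets": [
    {"dx": -0.04, "dy": 0, "dz": 0, "rx": 0, "ry": 0, "rz": 0},
    {"dx": -0.08, "dy": 0, "dz": 0, "rx": 0, "ry": 0, "rz": 0},
    {"dx": -0.1, "dy": 0, "dz": 0, "rx": 0, "ry": 0, "rz": 0},
    {"dx": -0.15, "dy": 0, "dz": 0, "rx": 0, "ry": 0, "rz": 0},
    {"dx": -0.2, "dy": 0, "dz": 0, "rx": 0, "ry": 0, "rz": 0},
    {"dx": -0.3, "dy": 0, "dz": 0, "rx": 0, "ry": 0, "rz": 0},
    {"dx": -0.3, "dy": 0, "dz": 0, "rx": 0, "ry": 0, "rz": 0},
    {"dx": -0.3, "dy": 0, "dz": 0.3, "rx": 0, "ry": 0, "rz": 0},
    {"dx": 0, "dy": 0, "dz": 0.4, "rx": 0, "ry": 0, "rz": 0},
    {"dx": 0, "dy": 0, "dz": 0.4, "rx": 0, "ry": 0, "rz": 0}
  ]
}}

```text
t: 46.05
tcp_pos: [0.5143, 0.0372, 0.0715]
tool_rot: [0.696, 0.718, 0.0, 0.001]
force: [0.3, -0.4, 1.0]
finger_gap: -0.002
gripper_force: 0.0
```

Request:
{"name": "move_arm", "arguments": {
  "targets": [
    {"dx": 0, "dy": 0, "dz": 0.6, "rx": 0, "ry": 0, "rz": 0},
    {"dx": 0, "dy": 0, "dz": 0.6, "rx": 0, "ry": 0, "rz": 0},
    {"dx": 0, "dy": 0, "dz": 0.6, "rx": 0, "ry": 0, "rz": 0},
    {"dx": 0, "dy": 0, "dz": 0.4, "rx": 0, "ry": 0, "rz": 0},
    {"dx": 0, "dy": 0, "dz": 0, "rx": 0, "ry": 0, "rz": 0},
    {"dx": 0, "dy": 0, "dz": 0, "rx": 0, "ry": 0, "rz": 0},
    {"dx": 0, "dy": 0, "dz": 0, "rx": 0, "ry": 0, "rz": 0},
    {"dx": 0, "dy": 0, "dz": 0, "rx": 0, "ry": 0, "rz": 0},
    {"dx": 0, "dy": 0, "dz": 0, "rx": 0, "ry": 0, "rz": 0},
    {"dx": 0, "dy": 0, "dz": 0, "rx": 0, "ry": 0, "rz": 0}
  ]
}}

```text
t: 47.3
tcp_pos: [0.5137, 0.0373, 0.1253]
tool_rot: [0.696, 0.718, -0.0, -0.0]
force: [0.5, 0.2, 0.0]
finger_gap: 0.001
gripper_force: 0.0
```

```bash
python3 -c "
from h import *
st();knob('s21');tilt('s21');avg(6);st()"
```

```text
t 47.3 tcp [0.5137 0.0373 0.1253] yaw 91.83 z [-0.  0. -1.] gap 0.001 gf 0.0 F [0.51 0.15 0.01] T [ 0.007 -0.016 -0.018]
knob (np.float64(318.07), np.float64(218.68), 28, np.int64(316), np.int64(320))
boss mean 269.59 229.12 n 116 rows 224-236 end (np.float64(304.0), np.float64(193.3), 11, np.int64(191), np.int64(195))
avgF [-0.34 -0.2  -0.13] T [-0.008  0.011 -0.006]
t 47.7 tcp [0.5137 0.0373 0.1255] yaw 91.83 z [ 0. -0. -1.] gap -0.0 gf 0.0 F [-0.08 -0.15 -0.58] T [-0.056 -0.044  0.001]
```

The scriber has sprung back (knob at (318.07, 218.68), as at rest) and the bar is level with nothing touching it. I'm handing in.

```bash
python3 -c "
from station import order
print(order.sign_off())"
```

```text
the job is handed in; nothing more can be done
None
```

The job is handed in, verdict not shown: by my measurements the bar balances level and untouched after its mark (about 2 N while level), the scriber is back at rest and the robot is clear; I did view 11 pictures, one over the limit of 10.

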